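# Set the café menu slates out of the transport rack

### The arm

A 7-joint arm with a two-finger parallel gripper is mounted at the origin on the work surface. World frame = base frame: x ahead of the robot, y to its left, z up, the work surface at z = 0. Lengths are in m, angles in rad, forces in N, time in s.
With the tool pointing down it reaches from about 0.4 to 0.85 m from the base axis. Payload 10.4 kg.
Tool frame: the origin (TCP) lies midway between the tips of the shut fingers; the grasp point (between the pads) lies r.grip_point_offset behind it (r.grip_point_offset is the distance from the TCP to the grasp point, in m); z points along the fingers, y is the line along which they close (so a half turn about z gives the same grasp; the last joint's range is limited). The gripper opens to 87 mm and grips with 3 to 60 N. Pads are 19 mm wide; open, the fingers measure 117 mm over their backs; the gripper's body (75 mm by 190 mm) begins 51 mm behind the grasp point.
Start: joints at [1.164, 0.332, -0.065, 1.46, 0.022, 1.35, -0.088], TCP at [0.234, -0.58, 0.223] pointing down, gripper open.
Joint ranges: [-2.6, 2.6], [-0.5, 2.12], [-1.47, 1.34], [0.16, 2.42], [-1.27, 4.41], [0.06, 2.06], [-2.6, 2.6]. Speed limits (rad/s): [2.22, 2.22, 2.79, 2.79, 3.14, 3.14, 3.14].

### API

Orientations are given as a unit quaternion [x, y, z, w].
In Python, from bench import r gives the robot as it stands.
- The arm moves only by the tool play_rows, never from a script. Its arguments are lists of equal length, an entry for each row: "claw": the closure, from 0 (fully open) to 1 (shut); "delta_pos": the shift along the tool's x, y, z scaled (see below), a list of three; "delta_rot": the turn, a rotation vector about the tool's x, y, z scaled (see below), a list of three. A call has 1 to 8 rows; each row shifts and turns the commanded pose from where the row before left it, along the tool's axes as they then stand; what a row does not reach is not made up. The controller multiplies each number of a shift by 200 mm and each number of a turn by pi rad. A row lasts 1/10 s, in which the tool goes at most 50 mm and 8.59 degrees, less where a joint would pass 70% of its speed; a pose out of reach is approached as far as the arm can. A call with a number of a shift or a turn outside -1 to 1 is refused whole. A call with a gripper value outside its range is refused whole. The fingers move at their own pace and stop on an object; "squeeze" is the grip in N (left out, the last holds). Time passes only in rows, so rows that do not move let the fingers close. It gives the time, the measured TCP pose, the force, the opening and the grip force at its end, in the units of the state.
- r.read_state(): the state, without advancing time (a new reading comes with each control period).
- r.camera(name): name is "scene" or "top" or "wrist"; returns a dict with "pixels" (480x640x3 uint8, red, green, blue), "camera_matrix" (3x3 intrinsics, pixels), "D" ([k1, k2, p1, p2, k3] as OpenCV has them; the pictures are not rectified), "cam_to_world" (4x4, takes a point from camera to world coordinates); the wrist camera has in their place "hand_eye" (4x4, takes a point from camera to tool coordinates, whose origin is the TCP and whose axes are the flange's). Camera axes: x right, y up, looking along -z (the intrinsics and any distortion apply to the point x, -y, -z); pixel columns grow to the right and rows downward; lengths in m; the calibration is good to about 2 mm. A picture is of the moment at which its call begins: read the wrist's pose just before it. There is no depth.
- r.close_job(): hands the job in; it is judged then, once.
The state is a dict: "time": time; "joint_positions": joint angles; "joint_vel": joint speeds; "joint_torque": joint torques, N m; "ee_pos": TCP position; "eef_rot": TCP orientation; "ft_force": force on the tool from outside, world axes, zero at the start; "torque": the same for the moment, N m; "width": finger opening in m; "grip_force": force on a finger pad.
Only numpy, scipy, OpenCV 4.12 (cv2) and the standard library are available. Lean on these libraries where they do the work, as an engineer would, in place of code of your own. Each camera call takes 0.05 s, during which the arm holds its last target. There are 200 camera calls.

### The job

Lift the keeper bar off the slotted rack and lay it flat on the bench, then slide each menu slate in the rack straight up out of its slot and stand it gently on the sloped ledge of the display stand, side by side, leaning back against the low rest. When the rack is empty, put the keeper bar back in its notches across the rack, handle up, and leave the cake, the goblet and the bowl where they are.

Things in the scene. Friction and masses are not known exactly. Their poses are not given: they have to be found in the camera images.
- rack: fixed plywood rack, 290 (x) x 100 mm (y), origin mid underside, z up. Slots 12 mm wide at x = -96, -48, 0, 48, 96 mm; slates stand in them facing the rack's x, on a 12 mm base, between fins 72 mm high, so the slate's upper 60 mm is free (top 132 mm). End posts 14 mm thick at x = -136 and 136 mm, each with a notch 36 mm wide in y, open above: floor 145 mm high, cheeks to 167 mm
- keeper: loose aluminium bar 320 mm long (its x), 24 wide (y), 16 high, with a black grip block 30 long x 24 wide on its middle, from 16 to 66 mm high; origin mid underside, z up. It starts in the notches of both rack posts, 13 mm over the slates
- stand: fixed dark wooden stand, 380 mm (y) x 100 (x), origin mid underside, z up; faces its +x. Along y runs a ledge with a back rest, tipped back 0.349 rad; their inner corner is at x 0, z 60 mm. From it the rest goes 60 mm up along (-0.342, 0, 0.940), the ledge 18 mm forward along (0.940, 0, 0.342) to a lip 10 mm high. A slate goes with lower edge on the ledge, back on the rest
- slate1: chalkboard slate, a thin upright plate with pale wooden edge and dark face, 9 mm thick (its x) x 62 mm wide (its y) x 120 mm tall (its z); origin at the middle of its lower edge, z runs up to the upper edge; mass about 0.12 kg; None if absent
- slate2: chalkboard slate, a thin upright plate with pale wooden edge and dark face, 9 mm thick (its x) x 62 mm wide (its y) x 120 mm tall (its z); origin at the middle of its lower edge, z runs up to the upper edge; mass about 0.12 kg; None if absent
- slate3: chalkboard slate, a thin upright plate with pale wooden edge and dark face, 9 mm thick (its x) x 62 mm wide (its y) x 120 mm tall (its z); origin at the middle of its lower edge, z runs up to the upper edge; mass about 0.12 kg; None if absent
- slate4: chalkboard slate, a thin upright plate with pale wooden edge and dark face, 9 mm thick (its x) x 62 mm wide (its y) x 120 mm tall (its z); origin at the middle of its lower edge, z runs up to the upper edge; mass about 0.12 kg; None if absent
- slate5: chalkboard slate, a thin upright plate with pale wooden edge and dark face, 9 mm thick (its x) x 62 mm wide (its y) x 120 mm tall (its z); origin at the middle of its lower edge, z runs up to the upper edge; mass about 0.12 kg; None if absent
- cake: bystander: prop cake on a round card, 120 mm across, 63 high, origin at the middle of its underside
- goblet: bystander: glass goblet 72 mm across, 130 high, origin at the middle of its foot
- bowl: bystander: wooden bowl 100 mm across, 45 high, origin at the middle of its foot
Things that resemble listed ones, but are neither listed nor needed, are in the scene too. Leave any red look-alike of the slate5 alone.

How it is judged:
By the outcome, as a careful person would: the job done as asked, in the order asked, and still so for the second after the job is handed in, with the robot touching nothing.
Of slate1, slate2, slate3, slate4, slate5 only 3 to 5 are there at a start; the rules pass over those that are not, and their reading is None.
At some moment in a run one of keeper may be knocked a few centimetres aside while the robot is not near it.
It also fails if it takes over 210 s, if anything falls off the work surface, if the arm or the gripper's body presses on something with over 40 N, if the wrist force passes 120 N, or if a joint passes its speed limit or range.

## Working session

There is one attempt and no reset: what is moved stays moved. The work goes in short steps, Python scripts to look and compute and a tool call to move; the robot and the scene stay as the last step left them, time stands still between calls to the robot, and variables do not carry over. Pictures are saved under pics/ and viewed, at most 16 in all, crops included, and the job is handed in when it is done.

Besides the shell and the picture viewer there is one more tool, called as a command line: name --argument value ..., lists and objects as JSON in quotes. play_rows: Moves the arm, as the interface text tells. Shifts and turns lie within -1 to 1; 1 stands for 200 mm of shift or pi rad of turn. Its arguments: {"type":"object","properties":{"claw":{"type":"array"},"delta_pos":{"type":"array"},"delta_rot":{"type":"array"},"squeeze":{"type":"number"}},"required":["claw","delta_pos","delta_rot"]}

```bash
ls; mkdir -p pics
cat > h.py <<'E'
from bench import r
import numpy as np, cv2
from scipy.spatial.transform import Rotation as R
def shot(n,f):
    s=r.read_state(); c=r.camera(n)
    cv2.imwrite('pics/'+f,c['pixels'][:,:,::-1]); 
    import pickle; pickle.dump((s,c),open('pics/'+f+'.pkl','wb')); return s,c
E
python3 - <<'E'
from h import *
print(r.read_state(), r.grip_point_offset)
for n in('top','scene'):
    s,c=shot(n,n+'1.png'); print(c['camera_matrix'],c['D'],c['cam_to_world'])
E
```

```text
pics
{'time': 0.0, 'joint_positions': array([ 1.16439521,  0.33287186, -0.06473845,  1.4609286 ,  0.02159042,
        1.34989278, -0.08851902]), 'joint_vel': array([ 1.16759984e-03,  9.89853001e-04,  6.67700857e-04, -1.35683061e-03,
        1.00281578e-03,  3.08916481e-03, -3.70767295e-05]), 'joint_torque': array([-3.90663092e-05, -6.23249245e+01,  2.47283815e-02, -3.89902461e+01,
       -6.13830099e-02,  3.96575499e-02,  1.88644281e-04]), 'ee_pos': array([ 0.23390651, -0.57916872,  0.22176011]), 'eef_rot': array([ 9.81639854e-01,  1.90742505e-01, -1.54945744e-04, -6.85394519e-04]), 'ft_force': array([ 0.08111256,  0.6241628 , -0.41575987]), 'torque': array([-0.00786862, -0.04815343, -0.08791836]), 'grip_force': 0.0, 'width': 0.0872890757244058} 0.0187
[[550.72903757   0.         321.27781245]
 [  0.         550.72903757 232.90065478]
 [  0.           0.           1.        ]] [-0.09712681  0.          0.          0.          0.        ] [[-0.0164601   0.99528102 -0.09562826  0.48172168]
 [-0.99969708 -0.01813215 -0.01664227 -0.07444155]
 [-0.01829768  0.09532536  0.99527799  1.26267346]
 [ 0.          0.          0.          1.        ]]
[[469.09180968   0.         313.65900389]
 [  0.         469.09180968 228.33705535]
 [  0.           0.           1.        ]] [-0.00591191  0.          0.          0.          0.        ] [[ 0.81367677 -0.42468971  0.39694933  0.92458833]
 [ 0.58105985  0.57384838 -0.57712    -0.57662646]
 [ 0.0173082   0.70024046  0.71369723  0.73879302]
 [ 0.          0.          0.          1.        ]]
```

View pics/top1.png

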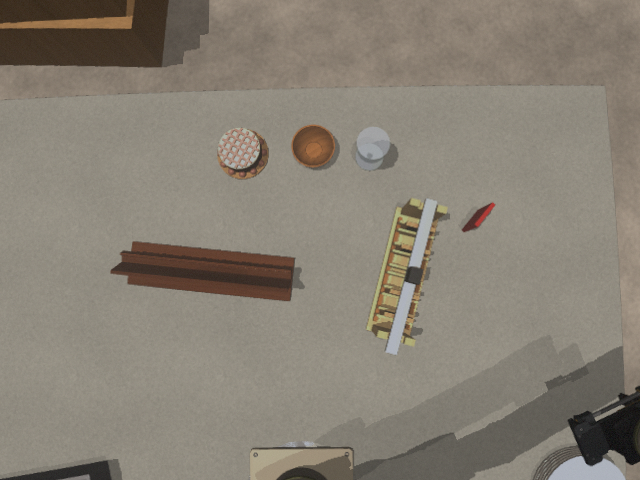

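View pics/scene1.png

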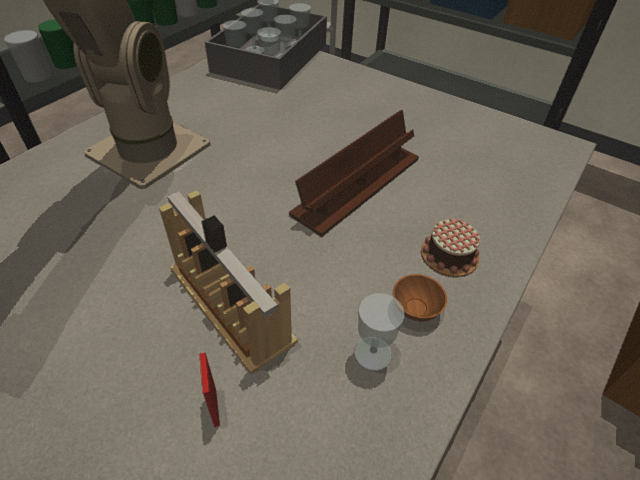

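Run:
```python
import cv2,numpy as np
t=cv2.imread('pics/top1.png');s=cv2.imread('pics/scene1.png')
a=cv2.resize(t[190:360,355:455],None,fx=3.5,fy=3.5,interpolation=3)
b=cv2.resize(s[182:382,155:305],None,fx=2.975,fy=2.975,interpolation=3)
cv2.imwrite('pics/c1.png',np.hstack([a,b[:595]]))
cv2.imwrite('pics/c2.png',cv2.resize(t[230:310,105:305],None,fx=4,fy=4,interpolation=3))
```

```text
(no output)
```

View pics/c1.png

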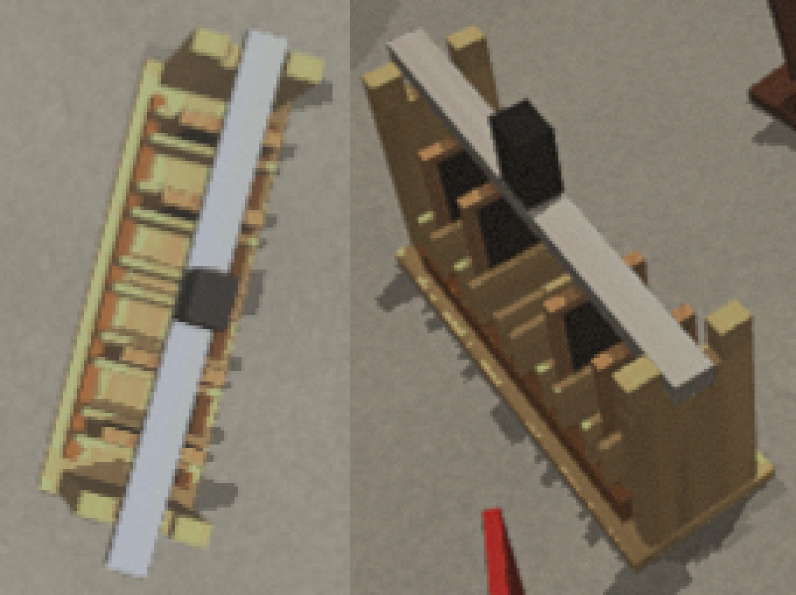

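View pics/c2.png

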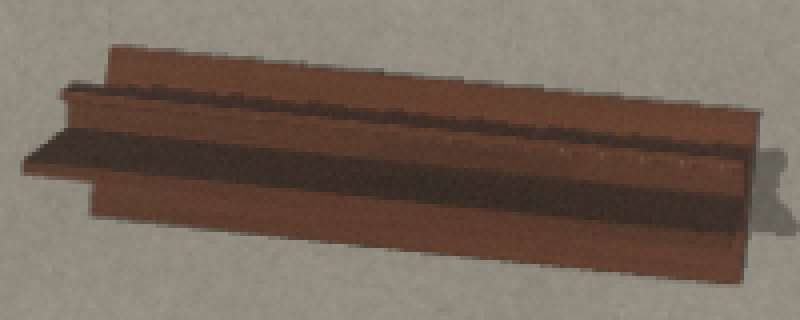

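```bash
cat >> h.py <<'E'
import pickle
def load(f): return pickle.load(open('pics/'+f+'.pkl','rb'))
def cpose(s,c):
    if 'cam_to_world' in c: return c['cam_to_world']
    T=np.eye(4);T[:3,:3]=R.from_quat(s['eef_rot']).as_matrix();T[:3,3]=s['ee_pos'];return T@c['hand_eye']
def onz(f,uv,z):
    s,c=load(f);T=cpose(s,c)
    u=cv2.undistortPoints(np.array(uv,float).reshape(-1,1,2),c['camera_matrix'],c['D'])[:,0]
    d=np.c_[u[:,0],-u[:,1],-np.ones(len(u))]@T[:3,:3].T
    t=(z-T[2,3])/d[:,2]; return T[:3,3]+t[:,None]*d
def proj(f,P):
    s,c=load(f);T=np.linalg.inv(cpose(s,c))
    q=np.c_[P,np.ones(len(P))]@T.T; q=q[:,:3]*[1,-1,-1]
    return cv2.projectPoints(q,np.zeros(3),np.zeros(3),c['camera_matrix'],c['D'])[0][:,0]
E
python3 - <<'E'
from h import *
np.set_printoptions(precision=4,suppress=True)
def info(n,p,):
    print(n,p[:,:2].tolist() if 0 else np.round(p[:,:2],4).tolist(),'mean',p.mean(0))
o=lambda L:[(x/3.5+355-.5+.14,y/3.5+190-.36) for x,y in L]
q=lambda L:[((x-350)/2.975+155-.33,y/2.975+182-.33) for x,y in L]
p=onz('top1.png',o([(212,42),(306,68),(98,505),(192,530)]),.167);info('posts top',p)
d=(p[0]+p[1]-p[2]-p[3])[:2];print('yaw',np.arctan2(d[1],d[0]),'len',np.hypot(*d)/2)
p=onz('scene1.png',q([(730,312),(640,375),(380,77),(468,38)]),.167);info('posts scene',p)
d=(p[0]+p[1]-p[2]-p[3])[:2];print('yaw',np.arctan2(d[1],d[0]),'len',np.hypot(*d)/2)
p=onz('top1.png',o([(266,33),(128,572)]),.161);info('keeper ends',p);d=(p[0]-p[1])[:2];print(np.arctan2(d[1],d[0]),np.hypot(*d))
info('grip',onz('top1.png',o([(207,300)]),.211))
w=lambda L:[(x/4+105-.37,y/4+230-.37) for x,y in L]
for z in (0.01,.02):
    p=onz('top1.png',w([(110,45),(760,112),(742,282),(92,215)]),z);info('stand',p)
    d=(p[0]+p[3]-p[1]-p[2])[:2];print('ydir yaw',np.arctan2(-d[0],d[1]),'len',np.hypot(*d)/2,np.hypot(*(p[0]-p[3])[:2]),np.hypot(*(p[1]-p[2])[:2]))
info('red/goblet/bowl/cake',onz('top1.png',[(480,217),(372,158),(314,148),(243,155)],.03))
E
```

```text
posts top [[0.6467, -0.246], [0.6307, -0.2996], [0.385, -0.1737], [0.37, -0.2263]] mean [ 0.5081 -0.2364  0.167 ]
yaw -0.2718351632193845 len 0.27116023505540526
posts scene [[0.6404, -0.2434], [0.6287, -0.3], [0.3644, -0.2293], [0.3809, -0.1734]] mean [ 0.5036 -0.2365  0.167 ]
yaw -0.2624142557657258 len 0.2712364234513902
keeper ends [[0.6523, -0.2784], [0.3465, -0.1903]] mean [ 0.4994 -0.2343  0.161 ]
-0.2804619840666423 0.3182146230449887
grip [[0.4983, -0.2317]] mean [ 0.4983 -0.2317  0.211 ]
stand [[0.5915, 0.3864], [0.5466, 0.0082], [0.4504, 0.0196], [0.4931, 0.3958]] mean [0.5204 0.2025 0.01  ]
ydir yaw -0.11552540759389862 len 0.3797954096073704 0.09882890883273711 0.09686571479261936
stand [[0.5906, 0.3827], [0.5461, 0.0075], [0.4507, 0.0188], [0.493, 0.3921]] mean [0.5201 0.2003 0.02  ]
ydir yaw -0.11552540759389845 len 0.3767635308204682 0.09803996493124971 0.09609244292458535
red/goblet/bowl/cake [[0.6297, -0.4134], [0.7696, -0.1723], [0.7956, -0.0404], [0.783, 0.1229]] mean [ 0.7445 -0.1258  0.03  ]
```

```bash
cat >> h.py <<'E'
XR=np.array([.506,-.2365]);YR=-.267
XS=np.array([.520,.2025]);YS=-.1155
def down(psi,tilt_about_tool_x=0): return R.from_euler('z',psi)*R.from_euler('x',np.pi)*R.from_rotvec([tilt_about_tool_x,0,0])
def fr(c,yaw,x,y): return c+np.array([[np.cos(yaw),-np.sin(yaw)],[np.sin(yaw),np.cos(yaw)]])@[x,y]
def plan(pos,rot,start=None,n=None,vmax=.048):
    if start is None: s=r.read_state();start=(s['ee_pos'],R.from_quat(s['eef_rot']))
    p0,R0=np.array(start[0]),start[1];pos=np.array(pos,float)
    rv=(R0.inv()*rot).as_rotvec()
    if n is None: n=max(1,int(np.ceil(max(np.linalg.norm(pos-p0)/vmax,np.linalg.norm(rv)/.14))))
    dr=rv/n/np.pi;print('n',n,'rot/row',np.round(dr,4).tolist())
    for i in range(n):
        Ri=R0*R.from_rotvec(rv*i/n); print(np.round(Ri.inv().apply((pos-p0)/n)/.2,3).tolist())
    return pos,rot
E
python3 - <<'E'
from h import *
s,c=shot('wrist','w0.png');print(c['hand_eye'],c['camera_matrix'][0],c['D'])
plan([.50,-.235,.33],down(YR))
E
```

```text
[[-7.42223909e-04  9.66164622e-01  2.57925129e-01  7.05575123e-02]
 [ 9.99999075e-01  1.01117558e-03 -9.10104630e-04 -1.00829663e-04]
 [-1.14011849e-03  2.57924215e-01 -9.66164478e-01 -1.62085416e-01]
 [ 0.00000000e+00  0.00000000e+00  0.00000000e+00  1.00000000e+00]] [393.58395336   0.         321.54435432] [0.02121497 0.         0.         0.         0.        ]
n 10 rot/row [-0.0, 0.0, 0.0207]
[0.188, -0.11, -0.054]
[0.18, -0.122, -0.054]
[0.172, -0.133, -0.054]
[0.163, -0.144, -0.054]
[0.153, -0.154, -0.054]
[0.143, -0.164, -0.054]
[0.132, -0.173, -0.054]
[0.12, -0.181, -0.054]
[0.108, -0.189, -0.054]
[0.096, -0.195, -0.054]
```

play_rows --claw '[0,0,0,0,0,0,0,0]' --delta_pos '[[0.188,-0.11,-0.054],[0.18,-0.122,-0.054],[0.172,-0.133,-0.054],[0.163,-0.144,-0.054],[0.153,-0.154,-0.054],[0.143,-0.164,-0.054],[0.132,-0.173,-0.054],[0.12,-0.181,-0.054]]' --delta_rot '[[0,0,0.0207],[0,0,0.0207],[0,0,0.0207],[0,0,0.0207],[0,0,0.0207],[0,0,0.0207],[0,0,0.0207],[0,0,0.0207]]'

```text
time: 0.95
ee_pos: [0.4475, -0.3026, 0.3093]
eef_rot: [0.998, -0.07, -0.0, 0.0]
ft_force: [0.5, -0.9, -0.6]
width: 0.087
grip_force: 0.0
```

play_rows --claw '[0,0,0,0]' --delta_pos '[[0.108,-0.189,-0.054],[0.096,-0.195,-0.054],[0,0,0],[0,0,0]]' --delta_rot '[[0,0,0.0207],[0,0,0.0207],[0,0,0],[0,0,0]]'

```text
time: 1.35
ee_pos: [0.5004, -0.2346, 0.3304]
eef_rot: [0.991, -0.132, -0.0, 0.0]
ft_force: [-0.6, -0.6, -0.5]
width: 0.0868
grip_force: 0.0
```

Run:
```python
from h import *
s,c=shot('wrist','w1.png');print(s['ee_pos'],R.from_quat(s['eef_rot']).as_euler('zyx'),s['joint_positions'],s['time'])
```

```text
[ 0.5003513  -0.23456538  0.33041504] [ 2.63766007e-01 -1.41014156e-04  3.14150939e+00] [ 0.63256866  0.15478441 -0.3155868   1.4603609   0.04802355  1.53412866
 -1.51581612] 1.35
```

View pics/w1.png

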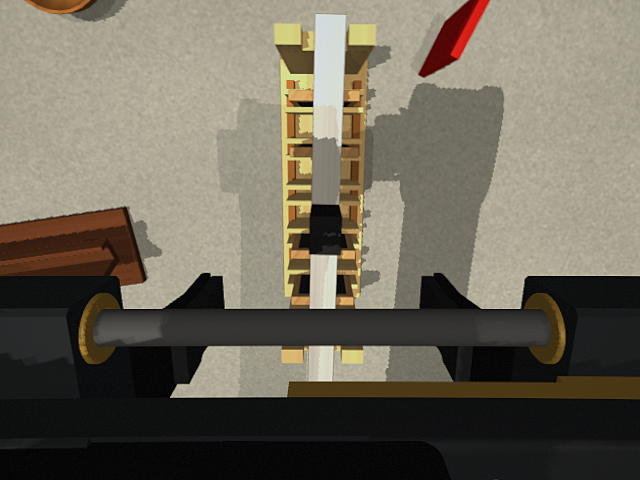

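Run:
```python
from h import *
np.set_printoptions(precision=4,suppress=True)
f='w1.png'
p=onz(f,[(289,35),(362,34),(292,356),(352,356)],.167);print(p[:,:2],p.mean(0))
d=(p[0]+p[1]-p[2]-p[3])[:2];print('yaw',np.arctan2(d[1],d[0]),np.hypot(*d)/2)
p=onz(f,[(330,14),(323,300)],.161);d=(p[0]-p[1])[:2];print('bar',p[:,:2],np.arctan2(d[1],d[0]))
for c,y in ((np.array([.506,-.2365]),-.267),(np.array([.4994,-.2343]),-.27)):
  P=[[*fr(c,y,sx*.015,sy*.012),.211] for sx,sy in((1,1),(1,-1),(-1,-1),(-1,1))]; print(proj(f,np.array(P)).tolist(),proj('top1.png',np.array(P)).tolist())
g=load(f)[1]['pixels'].astype(int).sum(2); m=g[180:275,290:360]<130
ys,xs=np.nonzero(m);print(xs.min()+290,xs.max()+290,ys.min()+180,ys.max()+180,[ (y+180,np.nonzero(m[y])[0][[0,-1]]+290) for y in range(0,95,6) if m[y].any()])
```

```text
[[ 0.6423 -0.2478]
 [ 0.6286 -0.3007]
 [ 0.3815 -0.174 ]
 [ 0.3669 -0.2278]] [ 0.5048 -0.2376  0.167 ]
yaw -0.2738325612714912 0.27129627399858297
bar [[ 0.6492 -0.2815]
 [ 0.4256 -0.2157]] -0.28613880051009755
[[305.5437693318185, 203.0123409372499], [338.722805528087, 203.0875848711976], [338.16619257170873, 242.99999010714393], [305.8679886814271, 242.9321308019809]] [[411.8848292746137, 262.1004912227548], [424.0757384463283, 265.1860738524199], [420.4133319742115, 280.4637962072712], [408.19418503654845, 277.3692247663691]]
[[305.15942266023075, 212.3997827343612], [338.12867857773387, 212.5705387543441], [337.4723921243696, 251.98717346224325], [305.36981881141224, 251.82886577094865]] [[410.86684673054793, 265.5685837213175], [423.05570101617167, 268.69293323560254], [419.3393370656596, 283.974001417267], [407.1227295870887, 280.8405902397695]]
295 354 191 254 [(192, array([295, 350])), (210, array([311, 350])), (216, array([295, 341])), (222, array([310, 341])), (228, array([310, 340])), (234, array([301, 344])), (240, array([300, 345])), (246, array([299, 346])), (252, array([309, 339]))]
```

```bash
sed -i 's/^XR=.*/XR=np.array([.5055,-.237]);YR=-.270/' h.py
python3 - <<'E'
from h import *
plan([.4985,-.2368,.169],down(-.28),n=5)
E
```

```text
n 5 rot/row [0.0, 0.0, 0.0009]
[-0.001, 0.001, 0.161]
[-0.001, 0.001, 0.161]
[-0.001, 0.001, 0.161]
[-0.001, 0.001, 0.161]
[-0.001, 0.001, 0.161]
```

play_rows --claw '[0,0,0,0,0,0.3]' --delta_pos '[[-0.001,0.001,0.161],[-0.001,0.001,0.161],[-0.001,0.001,0.161],[-0.001,0.001,0.161],[-0.001,0.001,0.161],[0,0,0]]' --delta_rot '[[0,0,0.001],[0,0,0.001],[0,0,0.001],[0,0,0.001],[0,0,0.001],[0,0,0]]' --squeeze 25

```text
time: 2.0
ee_pos: [0.4951, -0.2368, 0.1651]
eef_rot: [0.99, -0.142, -0.004, -0.001]
ft_force: [-0.4, -0.7, 0.2]
width: 0.084
grip_force: 0.0
```

play_rows --claw '[1,1,1,1,1,1]' --delta_pos '[[0,0,0],[0,0,0],[0,0,0],[0,0,0],[0,0,0],[0,0,0]]' --delta_rot '[[0,0,0],[0,0,0],[0,0,0],[0,0,0],[0,0,0],[0,0,0]]' --squeeze 25

```text
time: 2.6
ee_pos: [0.4988, -0.2361, 0.1698]
eef_rot: [0.99, -0.141, 0.0, 0.0]
ft_force: [0.3, 0.0, 0.7]
width: 0.0389
grip_force: 0.0
```

play_rows --claw '[1,1,1,1,1,1]' --delta_pos '[[0,0,0],[0,0,0],[0,0,0],[0,0,0],[0,0,-0.03],[0,0,-0.05]]' --delta_rot '[[0,0,0],[0,0,0],[0,0,0],[0,0,0],[0,0,0],[0,0,0]]'

```text
time: 3.2
ee_pos: [0.4983, -0.2359, 0.1855]
eef_rot: [0.99, -0.141, -0.001, -0.0]
ft_force: [0.0, 0.2, -1.0]
width: 0.0238
grip_force: 25.0
```

Run:
```python
from h import *
s=r.read_state();print(s['ee_pos'],s['width'],s['grip_force'],s['ft_force'])
p,q=[s['ee_pos'][0],s['ee_pos'][1],.28],down(-.28)
print('A');a=plan(p,q)
print('B');b=plan([.44,-.08,.28],q,start=a)
print('C');c=plan([.44,-.08,.04],q,start=b)
print('D slot view');plan([*fr(XR,YR,0,0),.33],down(YR+np.pi/2),start=([.44,-.08,.2],q))
```

```text
[ 0.49828474 -0.23587749  0.18548872] 0.023846925577960386 24.96441346476786 [ 0.00367357  0.24350098 -0.98075841]
A
n 2 rot/row [-0.0, 0.0002, -0.0004]
[-0.0, -0.0, -0.236]
[-0.0, -0.0, -0.236]
B
n 4 rot/row [0.0, 0.0, 0.0]
[-0.124, -0.167, -0.0]
[-0.124, -0.167, -0.0]
[-0.124, -0.167, -0.0]
[-0.124, -0.167, -0.0]
C
n 5 rot/row [0.0, 0.0, 0.0]
[-0.0, -0.0, 0.24]
[-0.0, -0.0, 0.24]
[-0.0, -0.0, 0.24]
[-0.0, -0.0, 0.24]
[-0.0, -0.0, 0.24]
D slot view
n 12 rot/row [0.0, 0.0, -0.0419]
[0.044, 0.055, -0.054]
[0.037, 0.061, -0.054]
[0.028, 0.065, -0.054]
[0.02, 0.068, -0.054]
[0.01, 0.07, -0.054]
[0.001, 0.071, -0.054]
[-0.008, 0.07, -0.054]
[-0.017, 0.069, -0.054]
[-0.026, 0.066, -0.054]
[-0.035, 0.062, -0.054]
[-0.042, 0.057, -0.054]
[-0.05, 0.051, -0.054]
```

play_rows --claw '[1,1,1,1,1,1,1,1]' --delta_pos '[[0,0,-0.118],[0,0,-0.118],[0,0,-0.118],[0,0,-0.118],[-0.06,-0.08,0],[-0.12,-0.16,0],[-0.12,-0.16,0],[-0.12,-0.16,0]]' --delta_rot '[[0,0,0],[0,0,0],[0,0,0],[0,0,0],[0,0,0],[0,0,0],[0,0,0],[0,0,0]]'

```text
time: 4.0
ee_pos: [0.4486, -0.1037, 0.2808]
eef_rot: [0.99, -0.141, 0.0, 0.0]
ft_force: [1.1, 0.4, -0.1]
width: 0.0241
grip_force: 25.0
```

play_rows --claw '[1,1,1,1,1,1,1,1]' --delta_pos '[[-0.076,-0.108,0],[0,0,0.1],[0,0,0.2],[0,0,0.2],[0,0,0.2],[0,0,0.2],[0,0,0.15],[0,0,0.1]]' --delta_rot '[[0,0,0],[0,0,0],[0,0,0],[0,0,0],[0,0,0],[0,0,0],[0,0,0],[0,0,0]]'

```text
time: 4.8
ee_pos: [0.44, -0.08, 0.0486]
eef_rot: [0.99, -0.141, -0.001, -0.0]
ft_force: [0.9, -0.5, -0.9]
width: 0.0238
grip_force: 25.0
```

play_rows --claw '[1,1]' --delta_pos '[[0,0,0.025],[0,0,0]]' --delta_rot '[[0,0,0],[0,0,0]]'

```text
time: 5.0
ee_pos: [0.4408, -0.0801, 0.0453]
eef_rot: [0.99, -0.141, -0.0, -0.0]
ft_force: [-0.5, 0.2, -0.4]
width: 0.0238
grip_force: 25.0
```

play_rows --claw '[1,1,1,1,1,1]' --delta_pos '[[0,0,0.025],[0,0,0.025],[0,0,0.025],[0,0,0.02],[0,0,0.005],[0,0,0]]' --delta_rot '[[0,0,0],[0,0,0],[0,0,0],[0,0,0],[0,0,0],[0,0,0]]'

```text
time: 5.6
ee_pos: [0.4406, -0.0801, 0.0249]
eef_rot: [0.99, -0.141, -0.0, 0.0]
ft_force: [0.6, 0.6, 0.1]
width: 0.0236
grip_force: 25.0
```

play_rows --claw '[0.5,0.5,0.5,0.5,0.5]' --delta_pos '[[0,0,0],[0,0,0],[0,0,0],[0,0,-0.05],[0,0,-0.1]]' --delta_rot '[[0,0,0],[0,0,0],[0,0,0],[0,0,0],[0,0,0]]'

```text
time: 6.1
ee_pos: [0.4397, -0.0799, 0.0549]
eef_rot: [0.99, -0.141, -0.001, -0.0]
ft_force: [-0.1, -0.1, 0.5]
width: 0.0428
grip_force: 0.0
```

Run:
```python
from h import *
q=down(-.28)
plan([*XR,.34],down(YR+np.pi/2),start=([.4397,-.08,.245],q),n=12)
```

```text
n 12 rot/row [0.0, 0.0, -0.0419]
[0.044, 0.055, -0.04]
[0.037, 0.061, -0.04]
[0.028, 0.065, -0.04]
[0.02, 0.068, -0.04]
[0.011, 0.07, -0.04]
[0.001, 0.071, -0.04]
[-0.008, 0.07, -0.04]
[-0.017, 0.069, -0.04]
[-0.026, 0.066, -0.04]
[-0.035, 0.062, -0.04]
[-0.042, 0.057, -0.04]
[-0.049, 0.051, -0.04]
```

play_rows --claw '[0.5,0.5,0.5,0.5,0.6,0.6,0.6,0.6]' --delta_pos '[[0,0,-0.24],[0,0,-0.24],[0,0,-0.24],[0,0,-0.23],[0.044,0.055,-0.04],[0.037,0.061,-0.04],[0.028,0.065,-0.04],[0.02,0.068,-0.04]]' --delta_rot '[[0,0,0],[0,0,0],[0,0,0],[0,0,0],[0,0,-0.0419],[0,0,-0.0419],[0,0,-0.0419],[0,0,-0.0419]]'

```text
time: 6.9
ee_pos: [0.4624, -0.1328, 0.2783]
eef_rot: [0.992, 0.125, 0.0, 0.0]
ft_force: [0.1, 0.2, 1.0]
width: 0.0354
grip_force: 0.0
```

play_rows --claw '[0.6,0.6,0.6,0.6,0.6,0.6,0.6,0.6]' --delta_pos '[[0.011,0.07,-0.04],[0.001,0.071,-0.04],[-0.008,0.07,-0.04],[-0.017,0.069,-0.04],[-0.026,0.066,-0.04],[-0.035,0.062,-0.04],[-0.042,0.057,-0.04],[-0.049,0.051,-0.04]]' --delta_rot '[[0,0,-0.0419],[0,0,-0.0419],[0,0,-0.0419],[0,0,-0.0419],[0,0,-0.0419],[0,0,-0.0419],[0,0,-0.0419],[0,0,-0.0419]]'

```text
time: 7.7
ee_pos: [0.506, -0.2374, 0.3422]
eef_rot: [0.795, 0.606, 0.0, 0.0]
ft_force: [-0.2, -0.6, -0.5]
width: 0.0346
grip_force: 0.0
```

play_rows --claw '[0.6,0.6,0.6]' --delta_pos '[[0,0,0],[0,0,0],[0,0,0]]' --delta_rot '[[0,0,0],[0,0,0],[0,0,0]]'

```text
time: 8.0
ee_pos: [0.5058, -0.2361, 0.3409]
eef_rot: [0.798, 0.603, 0.0, -0.0]
ft_force: [0.5, 0.0, -1.8]
width: 0.0347
grip_force: 0.0
```

Run:
```python
from h import *
s,c=shot('wrist','w2.png');print(s['ee_pos'],R.from_quat(s['eef_rot']).as_euler('zyx'),s['joint_positions'],s['time'],s['width'])
shot('top','t2.png')
```

```text
[ 0.50582235 -0.23612276  0.34090744] [-1.29518842e+00 -1.76033714e-04 -3.14129200e+00] [ 0.65946493  0.17012043 -0.35270339  1.4235611   0.05828825  1.55848134
  0.03510752] 8.0 0.03466979204223142
```

View pics/w2.png

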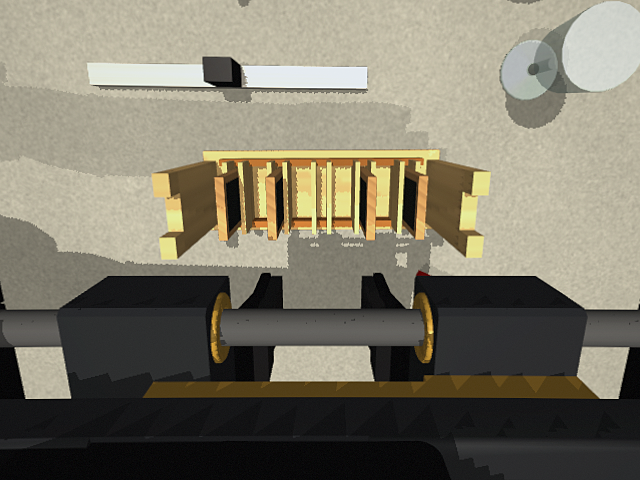

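Run:
```python
from h import *
import cv2
np.set_printoptions(precision=4,suppress=True)
f='w2.png'
i=cv2.imread('pics/w2.png');cv2.imwrite('pics/c3.png',cv2.resize(i[140:265,145:500],None,fx=2.25,fy=2.25,interpolation=3))
def loc(p): 
    a=p[:,:2]-XR;c,s=np.cos(YR),np.sin(YR);return a@np.array([[c,-s],[s,c]])
print(loc(onz(f,[(162,183),(482,181),(168,247),(474,246)],.167)))
print(loc(onz(f,[(222,177),(272,177),(370,177),(420,177),(222,239),(272,239),(371,238),(420,239)],.132)))
```

```text
[[-0.135   0.0299]
 [ 0.1366  0.0299]
 [-0.136  -0.0267]
 [ 0.1353 -0.0276]]
[[-0.0926  0.0309]
 [-0.0459  0.0307]
 [ 0.0459  0.0301]
 [ 0.0927  0.0297]
 [-0.097  -0.0292]
 [-0.0482 -0.0295]
 [ 0.0484 -0.0291]
 [ 0.0962 -0.0304]]
```

View pics/c3.png

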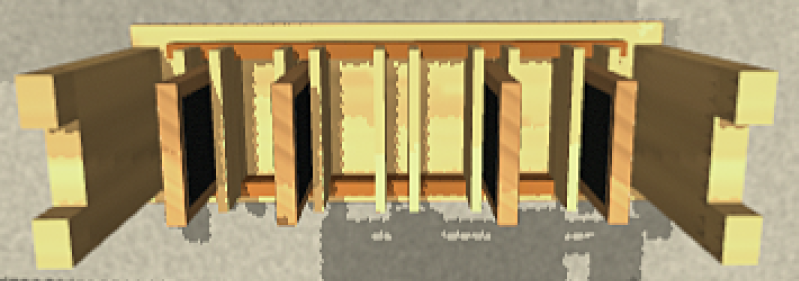

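Run:
```python
from h import *
np.set_printoptions(precision=2,suppress=True)
P=lambda x,z:np.array([[*fr(XS,YS,x,y),z] for y in(.19,-.19)])
for n,x,z in(('resttop',-.0205,.1164),('restback',-.0261,.1144),('corner',0,.06),('lip',.0135,.0756),('lipout',.0182,.0773)):
    print(n,proj('top1.png',P(x,z)),proj('scene1.png',P(x,z)))
s=cv2.imread('pics/scene1.png');t=cv2.imread('pics/top1.png')
a=cv2.resize(s[100:240,280:430],None,fx=4,fy=4,interpolation=3)
cv2.imwrite('pics/c4.png',a)
```

```text
resttop [[110.62 269.67]
 [287.8  288.22]] [[404.28 110.7 ]
 [299.09 182.53]]
restback [[110.66 272.32]
 [287.6  290.91]] [[402.29 110.57]
 [297.12 182.08]]
corner [[121.74 261.27]
 [290.81 278.72]] [[407.53 133.14]
 [306.25 207.3 ]]
lip [[119.87 254.85]
 [290.93 272.38]] [[413.01 130.02]
 [311.05 204.84]]
lipout [[119.85 252.69]
 [291.1  270.19]] [[414.69 130.17]
 [312.73 205.29]]
```

View pics/c4.png

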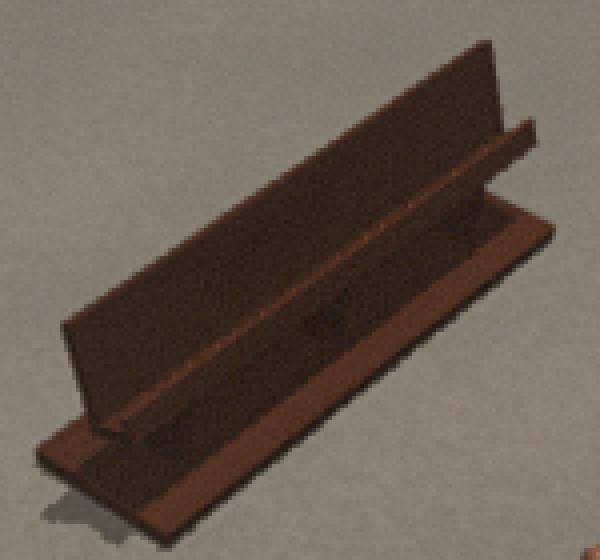

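```bash
cat >> h.py <<'E'
RK=down(YR+np.pi/2)
E
python3 - <<'E'
from h import *
for x in(-.096,-.048,.048,.096): print(x,fr(XR,YR,x,.001))
a=plan([*fr(XR,YR,.096,.001),.19],RK)
plan([*fr(XR,YR,.096,.001),.107],RK,start=a)
E
```

```text
-0.096 [ 0.41324473 -0.21043001]
-0.048 [ 0.45950573 -0.22323312]
0.048 [ 0.55202773 -0.24883934]
0.096 [ 0.59828874 -0.26164245]
n 4 rot/row [-0.0, -0.0, -0.0004]
[0.001, 0.12, 0.189]
[0.001, 0.12, 0.189]
[0.001, 0.12, 0.189]
[0.0, 0.12, 0.189]
n 2 rot/row [0.0, 0.0, 0.0]
[0.0, -0.0, 0.208]
[0.0, -0.0, 0.208]
```

play_rows --claw '[0.6,0.6,0.6,0.6,0.6,0.6]' --delta_pos '[[0.001,0.12,0.189],[0.001,0.12,0.189],[0.001,0.12,0.189],[0,0.12,0.189],[0,0,0],[0,0,0]]' --delta_rot '[[0,0,0],[0,0,0],[0,0,0],[0,0,-0.001],[0,0,0],[0,0,0]]'

```text
time: 8.7
ee_pos: [0.5984, -0.2618, 0.1892]
eef_rot: [0.796, 0.605, -0.0, -0.001]
ft_force: [-0.1, -1.1, 2.1]
width: 0.035
grip_force: 0.0
```

Run:
```python
from h import *
s=r.read_state();print(s['ee_pos'],R.from_quat(s['eef_rot']).as_euler('zyx')[0]+YR+np.pi/2)
plan([*fr(XR,YR,.096,.001),.107],RK,n=1)
```

```text
[ 0.59835399 -0.26176664  0.18920437] 0.00043839053192740174
n 1 rot/row [-0.0006, -0.0002, -0.0001]
[0.0, 0.0, 0.411]
```

play_rows --claw '[0.6,0.6,0.6,0.6,0.6,0.6,1,1]' --delta_pos '[[0,0,0.1],[0,0,0.1],[0,0,0.1],[0,0,0.07],[0,0,0.04],[0,0,0],[0,0,0],[0,0,0]]' --delta_rot '[[0,0,0],[0,0,0],[0,0,0],[0,0,0],[0,0,0],[0,0,0],[0,0,0],[0,0,0]]' --squeeze 15

```text
time: 9.5
ee_pos: [0.5993, -0.2627, 0.109]
eef_rot: [0.796, 0.605, 0.0, 0.001]
ft_force: [-0.8, -0.7, -0.1]
width: 0.0256
grip_force: 0.0
```

play_rows --claw '[1,1,1,1,1,1,1,1]' --delta_pos '[[0,0,0],[0,0,0],[0,0,0],[0,0,0],[0,0,-0.03],[0,0,-0.05],[0,0,-0.1],[0,0,-0.1]]' --delta_rot '[[0,0,0],[0,0,0],[0,0,0],[0,0,0],[0,0,0],[0,0,0],[0,0,0],[0,0,0]]'

```text
time: 10.3
ee_pos: [0.5987, -0.2624, 0.1649]
eef_rot: [0.796, 0.605, 0.0, -0.0]
ft_force: [1.1, -0.9, -0.7]
width: 0.0088
grip_force: 15.0
```

Run:
```python
from h import *
s=r.read_state();print(s['ee_pos'],R.from_quat(s['eef_rot']).as_euler('zyx')[0]+YR+np.pi/2,s['width'],s['grip_force'])
```

```text
[ 0.59865324 -0.26238567  0.16488165] 0.00018415863126142185 0.008766127026529362 14.983458397909999
```

```bash
cat >> h.py <<'E'
def st(y,up=0,c=.003,h=.095):
    d=.0045+c; L=h+up
    x=d*.93969-L*.34202; z=.06+d*.34202+L*.93969
    return np.array([*fr(XS,YS,x,y),z])
def RS(): return down(YS+np.pi/2,-.349)
E
python3 - <<'E'
from h import *
s=r.read_state();p=s['ee_pos'].copy();p[2]=.30
print(st(-.12),st(-.12,.1))
plan(st(-.12,.1),RS(),start=(p,RK))
print(st(-.12,.1))
E
```

```text
[0.4808961 0.0862318 0.1518357] [0.44692198 0.09017336 0.2458047 ]
n 9 rot/row [-0.0123, 0.001, -0.0054]
[0.166, -0.133, 0.03]
[0.168, -0.132, 0.025]
[0.171, -0.13, 0.021]
[0.173, -0.128, 0.016]
[0.175, -0.125, 0.012]
[0.177, -0.123, 0.008]
[0.179, -0.12, 0.004]
[0.181, -0.117, -0.0]
[0.183, -0.114, -0.004]
[0.44692198 0.09017336 0.2458047 ]
```

play_rows --claw '[1,1,1,1,1,1,1,1]' --delta_pos '[[0,0,-0.17],[0,0,-0.17],[0,0,-0.17],[0,0,-0.165],[0.083,-0.066,0.015],[0.083,-0.066,0.015],[0.168,-0.132,0.025],[0.171,-0.13,0.021]]' --delta_rot '[[0,0,0],[0,0,0],[0,0,0],[0,0,0],[-0.006,0.0005,-0.0027],[-0.0063,0.0005,-0.0027],[-0.0123,0.001,-0.0054],[-0.0123,0.001,-0.0054]]'

```text
time: 11.1
ee_pos: [0.5478, -0.1441, 0.2809]
eef_rot: [0.779, 0.624, 0.04, 0.044]
ft_force: [0.7, 0.9, -0.1]
width: 0.0089
grip_force: 15.0
```

play_rows --claw '[1,1,1,1,1,1,1,1]' --delta_pos '[[0.173,-0.128,0.016],[0.175,-0.125,0.012],[0.177,-0.123,0.008],[0.179,-0.12,0.004],[0.181,-0.117,0],[0.183,-0.114,-0.004],[0,0,0],[0,0,0]]' --delta_rot '[[-0.0123,0.001,-0.0054],[-0.0123,0.001,-0.0054],[-0.0123,0.001,-0.0054],[-0.0123,0.001,-0.0054],[-0.0123,0.001,-0.0054],[-0.0123,0.001,-0.0054],[0,0,0],[0,0,0]]'

```text
time: 11.9
ee_pos: [0.4465, 0.0909, 0.2453]
eef_rot: [0.735, 0.656, 0.116, 0.13]
ft_force: [0.1, -1.0, -1.0]
width: 0.009
grip_force: 15.0
```

Run:
```python
from h import *
s,c=shot('wrist','w3.png');shot('top','t3.png')
print(s['ee_pos'],st(-.12,.1),(R.from_quat(s['eef_rot']).inv()*RS()).as_rotvec(),s['time'],s['width'])
P=np.array([[*fr(XS,YS,x,y),z] for y in(.19,.1,0,-.05) for x,z in ((-.0205,.1164),(0,.06),(.0135,.0756))])
print(np.round(proj('w3.png',P),1).tolist())
```

```text
[0.44651301 0.09092341 0.24534202] [0.44692198 0.09017336 0.2458047 ] [ 0.00145454 -0.00042629  0.00179758] 11.9 0.008984747022784834
[[309.1, -322.4], [311.6, -224.8], [338.0, -238.0], [310.3, -118.6], [312.3, -70.3], [336.3, -76.9], [311.3, 58.3], [312.9, 71.1], [334.8, 69.3], [311.7, 133.1], [313.2, 132.9], [334.1, 132.9]]
```

View pics/w3.png

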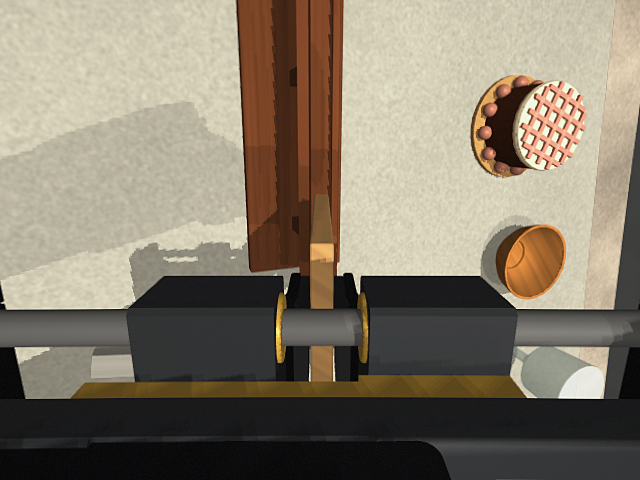

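Run:
```python
import cv2
i=cv2.imread('pics/w3.png');cv2.imwrite('pics/c5.png',cv2.resize(i[20:260,225:355],None,fx=6,fy=2.5,interpolation=3))
```

View pics/c5.png

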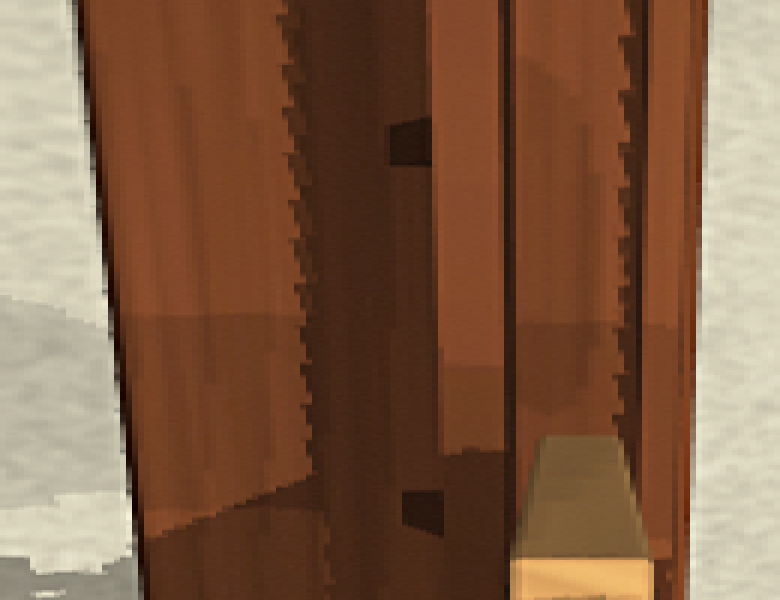

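```bash
python3 - <<'E'
from h import *
XS2=XS-.0021*np.array([np.cos(YS),np.sin(YS)])
for px,z in(((303,201),.1155),((310.8,70),.06)):
    p=onz('w3.png',[px],z)[0,:2]-XS2;c,s=np.cos(YS),np.sin(YS);print(p@[c,s],p@[-s,c])
print(XS2)
E
sed -i 's/^XS=.*/XS=np.array([.5179,.2027]);YS=-.1155/' h.py
python3 - <<'E'
from h import *
plan(st(-.12,.02),RS(),n=4);plan(st(-.12,0),RS(),start=(st(-.12,.02),RS()),n=4)
E
```

```text
-0.025305311764299846 -0.09962669285631824
0.00022743362395281645 0.0007630329475356361
[0.51791399 0.20274201]
n 4 rot/row [0.0, -0.0001, -0.0001]
[0.001, -0.003, 0.098]
[0.001, -0.003, 0.098]
[0.001, -0.003, 0.098]
[0.001, -0.003, 0.098]
n 4 rot/row [0.0, 0.0, 0.0]
[-0.0, 0.0, 0.025]
[-0.0, 0.0, 0.025]
[-0.0, 0.0, 0.025]
[-0.0, 0.0, 0.025]
```

play_rows --claw '[1,1,1,1,1,1]' --delta_pos '[[0.001,-0.003,0.098],[0.001,-0.003,0.098],[0.001,-0.003,0.098],[0.001,-0.003,0.098],[0,0,0],[0,0,0]]' --delta_rot '[[0,0,0],[0,0,0],[0,0,0],[0,0,-0.0004],[0,0,0],[0,0,0]]'

```text
time: 12.6
ee_pos: [0.4715, 0.0877, 0.1702]
eef_rot: [0.736, 0.655, 0.116, 0.129]
ft_force: [0.3, -0.1, -0.8]
width: 0.0089
grip_force: 15.0
```

play_rows --claw '[1,1,1,1,1,1,1]' --delta_pos '[[0,0,0.025],[0,0,0.02],[0,0,0.02],[0,0,0.015],[0,0,0.01],[0,0,0.005],[0,0,0]]' --delta_rot '[[0,0,0],[0,0,0],[0,0,0],[0,0,0],[0,0,0],[0,0,0],[0,0,0]]'

```text
time: 13.3
ee_pos: [0.4782, 0.0876, 0.1529]
eef_rot: [0.735, 0.655, 0.116, 0.13]
ft_force: [-6.8, -0.9, 9.1]
width: 0.0091
grip_force: 15.0
```

Run:
```python
from h import *
s=r.read_state();print(s['ee_pos']-st(-.12),s['ft_force'],s['torque'],s['width'],(R.from_quat(s['eef_rot']).inv()*RS()).as_rotvec())
```

```text
[-0.00060133  0.00119905  0.0010921 ] [-6.82338964 -0.88038952  9.134487  ] [-0.14301722  1.08016407 -0.09292306] 0.009054149363538204 [ 0.00055601 -0.00092649  0.00066578]
```

play_rows --claw '[1,1,0.7,0.7,0.7,0.7]' --delta_pos '[[0,-0.005,-0.005],[0,0,0],[0,0,0],[0,0,0],[0,0,0],[0,0,0]]' --delta_rot '[[0,0,0],[0,0,0],[0,0,0],[0,0,0],[0,0,0],[0,0,0]]'

```text
time: 13.9
ee_pos: [0.4766, 0.0877, 0.1527]
eef_rot: [0.735, 0.655, 0.116, 0.129]
ft_force: [0.4, -0.0, -0.7]
width: 0.0249
grip_force: 0.0
```

play_rows --claw '[0.6,0.6,0.6,0.6,0.6,0.6]' --delta_pos '[[0,0,-0.05],[0,0,-0.08],[0,0,-0.15],[0,0,-0.2],[0,0,-0.2],[0,0,0]]' --delta_rot '[[0,0,0],[0,0,0],[0,0,0],[0,0,0],[0,0,0],[0,0,0]]'

```text
time: 14.5
ee_pos: [0.4312, 0.0943, 0.2866]
eef_rot: [0.734, 0.655, 0.119, 0.132]
ft_force: [1.0, 0.7, 0.4]
width: 0.0352
grip_force: 0.0
```

Run:
```python
from h import *
s,c=shot('scene','s4.png');s,c=shot('wrist','w4.png');print(s['ee_pos'],s['width'],s['ft_force'],s['time'])
a=cv2.imread('pics/w4.png')[0:300,200:440];b=cv2.imread('pics/s4.png')[90:240,280:430]
cv2.imwrite('pics/c6.png',np.hstack([cv2.resize(a,None,fx=1.667,fy=1.667),cv2.resize(b,(400,500))]))
a=plan([*fr(XR,YR,.048,.001),.19],RK)
```

```text
[0.43091661 0.09365986 0.28384788] 0.0345419985320354 [ 0.29908091 -0.68917556 -0.05903867] 14.55
n 8 rot/row [0.014, -0.0011, 0.0061]
[-0.204, 0.074, 0.088]
[-0.202, 0.082, 0.085]
[-0.2, 0.089, 0.082]
[-0.198, 0.097, 0.079]
[-0.196, 0.104, 0.075]
[-0.193, 0.111, 0.071]
[-0.191, 0.118, 0.067]
[-0.188, 0.124, 0.062]
```

View pics/c6.png

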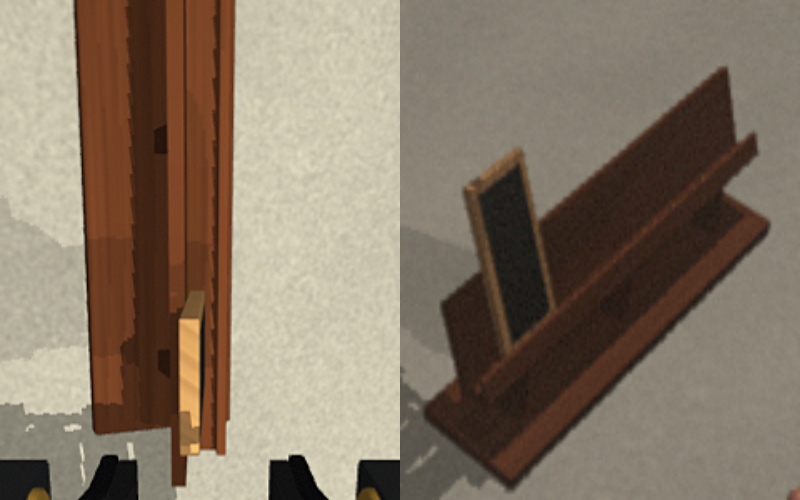

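play_rows --claw '[0.6,0.6,0.6,0.6,0.6,0.6,0.6,0.6]' --delta_pos '[[-0.204,0.074,0.088],[-0.202,0.082,0.085],[-0.2,0.089,0.082],[-0.198,0.097,0.079],[-0.196,0.104,0.075],[-0.193,0.111,0.071],[-0.191,0.118,0.067],[-0.188,0.124,0.062]]' --delta_rot '[[0.014,-0.0011,0.0061],[0.014,-0.0011,0.0061],[0.014,-0.0011,0.0061],[0.014,-0.0011,0.0061],[0.014,-0.0011,0.0061],[0.014,-0.0011,0.0061],[0.014,-0.0011,0.0061],[0.014,-0.0011,0.0061]]'

```text
time: 15.4
ee_pos: [0.5516, -0.2507, 0.1861]
eef_rot: [0.796, 0.605, -0.002, -0.003]
ft_force: [0.6, 0.5, 1.9]
width: 0.0351
grip_force: 0.0
```

play_rows --claw '[0.6,0.6,0.6]' --delta_pos '[[0,0,0],[0,0,0],[0,0,0]]' --delta_rot '[[0,0,0],[0,0,0],[0,0,0]]'

```text
time: 15.7
ee_pos: [0.5517, -0.2477, 0.1881]
eef_rot: [0.795, 0.606, -0.001, -0.002]
ft_force: [-0.1, 1.5, 0.1]
width: 0.0348
grip_force: 0.0
```

Run:
```python
from h import *
s=r.read_state();print(s['ee_pos'],s['ft_force'])
plan([*fr(XR,YR,.048,.001),.107],RK,n=1)
```

```text
[ 0.551694   -0.24770878  0.18805401] [-0.08281292  1.46117294  0.13107015]
n 1 rot/row [-0.0014, -0.0003, 0.0007]
[-0.005, 0.005, 0.405]
```

play_rows --claw '[0.6,0.6,0.6,0.6,0.6,0.6,1,1]' --delta_pos '[[-0.004,0.003,0.1],[0,0,0.1],[0,0,0.1],[0,0,0.07],[0,0,0.035],[0,0,0],[0,0,0],[0,0,0]]' --delta_rot '[[-0.001,0,0.0005],[0,0,0],[0,0,0],[0,0,0],[0,0,0],[0,0,0],[0,0,0],[0,0,0]]' --squeeze 15

```text
time: 16.5
ee_pos: [0.5526, -0.2502, 0.1085]
eef_rot: [0.796, 0.605, 0.0, 0.0]
ft_force: [0.3, -0.1, 0.2]
width: 0.0257
grip_force: 0.0
```

play_rows --claw '[1,1,1,1,1,1,1,1]' --delta_pos '[[0,0,0],[0,0,0],[0,0,0],[0,0,0],[0,0,-0.03],[0,0,-0.05],[0,0,-0.1],[0,0,-0.1]]' --delta_rot '[[0,0,0],[0,0,0],[0,0,0],[0,0,0],[0,0,0],[0,0,0],[0,0,0],[0,0,0]]'

```text
time: 17.3
ee_pos: [0.5519, -0.25, 0.1645]
eef_rot: [0.796, 0.605, -0.0, -0.0]
ft_force: [-0.4, 0.5, -0.9]
width: 0.0087
grip_force: 15.0
```

play_rows --claw '[1,1,1,1,1,1]' --delta_pos '[[0,0,-0.17],[0,0,-0.17],[0,0,-0.17],[0,0,-0.165],[0,0,0],[0,0,0]]' --delta_rot '[[0,0,0],[0,0,0],[0,0,0],[0,0,0],[0,0,0],[0,0,0]]'

```text
time: 17.9
ee_pos: [0.5524, -0.25, 0.2993]
eef_rot: [0.796, 0.605, 0.0, 0.0]
ft_force: [-0.5, 0.2, -1.9]
width: 0.0086
grip_force: 15.0
```

Run:
```python
from h import *
s=r.read_state();print(s['ee_pos'],s['width'],s['grip_force'])
plan(st(-.04,.1),RS())
```

```text
[ 0.55237418 -0.25003318  0.29932473] 0.008560792488678982 14.983209842175711
n 10 rot/row [-0.0111, 0.0009, -0.0049]
[0.189, -0.104, 0.027]
[0.191, -0.102, 0.024]
[0.192, -0.099, 0.021]
[0.194, -0.097, 0.018]
[0.195, -0.095, 0.015]
[0.196, -0.092, 0.012]
[0.198, -0.089, 0.01]
[0.199, -0.087, 0.007]
[0.2, -0.084, 0.005]
[0.202, -0.081, 0.002]
```

play_rows --claw '[1,1,1,1,1,1,1,1]' --delta_pos '[[0.095,-0.052,0.014],[0.095,-0.052,0.014],[0.191,-0.102,0.024],[0.192,-0.099,0.021],[0.194,-0.097,0.018],[0.195,-0.095,0.015],[0.196,-0.092,0.012],[0.198,-0.089,0.01]]' --delta_rot '[[-0.0055,0.0005,-0.0025],[-0.0056,0.0004,-0.0024],[-0.0111,0.0009,-0.0049],[-0.0111,0.0009,-0.0049],[-0.0111,0.0009,-0.0049],[-0.0111,0.0009,-0.0049],[-0.0111,0.0009,-0.0049],[-0.0111,0.0009,-0.0049]]'

```text
time: 18.7
ee_pos: [0.4818, 0.0454, 0.2591]
eef_rot: [0.757, 0.643, 0.081, 0.091]
ft_force: [0.6, 0.6, -1.3]
width: 0.0087
grip_force: 15.0
```

play_rows --claw '[1,1,1,1,1,1]' --delta_pos '[[0.199,-0.087,0.007],[0.2,-0.084,0.005],[0.202,-0.081,0.002],[0,0,0],[0,0,0],[0,0,0]]' --delta_rot '[[-0.0111,0.0009,-0.0049],[-0.0111,0.0009,-0.0049],[-0.0111,0.0009,-0.0049],[0,0,0],[0,0,0],[0,0,0]]'

```text
time: 19.3
ee_pos: [0.4535, 0.1687, 0.244]
eef_rot: [0.736, 0.654, 0.115, 0.129]
ft_force: [0.8, -0.8, -0.8]
width: 0.0088
grip_force: 15.0
```

Run:
```python
from h import *
s,c=shot('wrist','w5.png');print(s['ee_pos'],s['width'],s['ft_force'],s['time'])
plan(st(-.04,.0012,c=.002),RS(),n=1)
i=cv2.imread('pics/w5.png')
for row in(30,80,130):
    print(row,[(x,int(i[row,x].sum())) for x in range(300,340)])
```

```text
[0.45354849 0.16871793 0.24402521] 0.008763617489504692 [ 0.83040766 -0.82691228 -0.82010168] 19.3
n 1 rot/row [-0.0005, -0.0001, -0.0008]
[0.006, -0.001, 0.487]
30 [(300, 246), (301, 239), (302, 236), (303, 237), (304, 238), (305, 240), (306, 241), (307, 236), (308, 237), (309, 242), (310, 256), (311, 130), (312, 81), (313, 215), (314, 264), (315, 251), (316, 238), (317, 231), (318, 228), (319, 229), (320, 238), (321, 243), (322, 247), (323, 244), (324, 246), (325, 247), (326, 248), (327, 251), (328, 245), (329, 235), (330, 243), (331, 254), (332, 228), (333, 134), (334, 122), (335, 79), (336, 234), (337, 240), (338, 247), (339, 239)]
80 [(300, 228), (301, 246), (302, 241), (303, 240), (304, 240), (305, 240), (306, 244), (307, 238), (308, 241), (309, 242), (310, 254), (311, 182), (312, 77), (313, 165), (314, 275), (315, 249), (316, 243), (317, 237), (318, 235), (319, 238), (320, 246), (321, 249), (322, 248), (323, 247), (324, 244), (325, 243), (326, 250), (327, 252), (328, 244), (329, 243), (330, 251), (331, 162), (332, 123), (333, 134), (334, 108), (335, 160), (336, 252), (337, 242), (338, 249), (339, 254)]
130 [(300, 123), (301, 264), (302, 247), (303, 247), (304, 248), (305, 242), (306, 244), (307, 243), (308, 243), (309, 244), (310, 253), (311, 264), (312, 79), (313, 134), (314, 268), (315, 257), (316, 243), (317, 243), (318, 237), (319, 238), (320, 246), (321, 255), (322, 254), (323, 248), (324, 241), (325, 234), (326, 246), (327, 244), (328, 237), (329, 243), (330, 249), (331, 264), (332, 162), (333, 126), (334, 78), (335, 210), (336, 267), (337, 262), (338, 260), (339, 264)]
```

play_rows --claw '[1,1,1,1,1,1,1,1]' --delta_pos '[[0.003,-0.001,0.1],[0.003,-0.002,0.1],[0,0,0.1],[0,0,0.08],[0,0,0.05],[0,0,0.025],[0,0,0.015],[0,0,0]]' --delta_rot '[[0,0,-0.0004],[0,0,-0.0004],[0,0,0],[0,0,0],[0,0,0],[0,0,0],[0,0,0],[0,0,0]]'

```text
time: 20.15
ee_pos: [0.4852, 0.1676, 0.1562]
eef_rot: [0.735, 0.656, 0.116, 0.129]
ft_force: [-0.7, -0.8, -1.3]
width: 0.0088
grip_force: 15.0
```

Run:
```python
from h import *
s=r.read_state();print(s['ee_pos'],s['ft_force'],s['torque'])
plan(st(-.04,.0,c=.002),RS(),n=1)
```

```text
[0.48518721 0.16764225 0.1562485 ] [-0.69542003 -0.75531608 -1.34496943] [ 0.07323376  0.42581904 -0.00957511]
n 1 rot/row [-0.0001, -0.0003, 0.0006]
[-0.007, 0.002, 0.026]
```

play_rows --claw '[1,1,1,1,1]' --delta_pos '[[-0.004,0,0.008],[0,0,0.006],[0,0,0.004],[0,0,0],[0,0,0]]' --delta_rot '[[0,0,0],[0,0,0],[0,0,0],[0,0,0],[0,0,0]]'

```text
time: 20.65
ee_pos: [0.4862, 0.1668, 0.1528]
eef_rot: [0.735, 0.656, 0.116, 0.129]
ft_force: [-0.1, 0.3, -2.1]
width: 0.0088
grip_force: 15.0
```

play_rows --claw '[1,1]' --delta_pos '[[0,0,0.003],[0,0,0]]' --delta_rot '[[0,0,0],[0,0,0]]'

```text
time: 20.85
ee_pos: [0.4865, 0.167, 0.1524]
eef_rot: [0.735, 0.656, 0.116, 0.129]
ft_force: [-1.2, 0.9, 1.2]
width: 0.0091
grip_force: 15.0
```

play_rows --claw '[0.9,0.8,0.7,0.7,0.7,0.7]' --delta_pos '[[0,0,0],[0,0,0],[0,0,0],[0,0,0],[0,0,0],[0,0,0]]' --delta_rot '[[0,0,0],[0,0,0],[0,0,0],[0,0,0],[0,0,0],[0,0,0]]'

```text
time: 21.45
ee_pos: [0.4864, 0.1668, 0.1522]
eef_rot: [0.735, 0.656, 0.116, 0.129]
ft_force: [0.7, 0.6, -0.1]
width: 0.0257
grip_force: 0.0
```

play_rows --claw '[0.6,0.6,0.6,0.6,0.6,0.6]' --delta_pos '[[0,0,-0.05],[0,0,-0.08],[0,0,-0.15],[0,0,-0.2],[0,0,-0.2],[0,0,0]]' --delta_rot '[[0,0,0],[0,0,0],[0,0,0],[0,0,0],[0,0,0],[0,0,0]]'

```text
time: 22.05
ee_pos: [0.4411, 0.1737, 0.2854]
eef_rot: [0.734, 0.656, 0.119, 0.132]
ft_force: [0.5, -0.0, -0.8]
width: 0.0349
grip_force: 0.0
```

Run:
```python
from h import *
s,c=shot('wrist','w6.png');print(s['ee_pos'],s['width'],s['ft_force'],s['time'])
a=plan([*fr(XR,YR,-.048,.001),.19],RK)
```

```text
[0.44107271 0.1737062  0.2853883 ] 0.03489453025541053 [ 0.48600635 -0.03337963 -0.81490625] 22.05
n 9 rot/row [0.0125, -0.001, 0.0055]
[-0.218, 0.015, 0.06]
[-0.217, 0.021, 0.06]
[-0.216, 0.027, 0.06]
[-0.216, 0.033, 0.059]
[-0.215, 0.039, 0.059]
[-0.214, 0.045, 0.058]
[-0.213, 0.051, 0.057]
[-0.212, 0.057, 0.055]
[-0.211, 0.063, 0.053]
```

play_rows --claw '[0.6,0.6,0.6,0.6,0.6,0.6,0.6,0.6]' --delta_pos '[[-0.218,0.015,0.06],[-0.217,0.021,0.06],[-0.216,0.027,0.06],[-0.216,0.033,0.059],[-0.215,0.039,0.059],[-0.214,0.045,0.058],[-0.213,0.051,0.057],[-0.212,0.057,0.055]]' --delta_rot '[[0.0125,-0.001,0.0055],[0.0125,-0.001,0.0055],[0.0125,-0.001,0.0055],[0.0125,-0.001,0.0055],[0.0125,-0.001,0.0055],[0.0125,-0.001,0.0055],[0.0125,-0.001,0.0055],[0.0125,-0.001,0.0055]]'

```text
time: 22.9
ee_pos: [0.455, -0.182, 0.1955]
eef_rot: [0.791, 0.612, 0.01, 0.012]
ft_force: [0.8, 0.3, 0.5]
width: 0.0347
grip_force: 0.0
```

play_rows --claw '[0.6,0.6,0.6,0.6]' --delta_pos '[[-0.211,0.063,0.053],[0,0,0],[0,0,0],[0,0,0]]' --delta_rot '[[0.0125,-0.001,0.0055],[0,0,0],[0,0,0],[0,0,0]]'

```text
time: 23.3
ee_pos: [0.4577, -0.2231, 0.1865]
eef_rot: [0.796, 0.606, -0.002, -0.002]
ft_force: [-0.1, 0.2, 0.5]
width: 0.035
grip_force: 0.0
```

Run:
```python
from h import *
s=r.read_state();print(s['ee_pos'],s['ft_force'])
plan([*fr(XR,YR,-.048,.001),.107],RK,n=1)
```

```text
[ 0.45767149 -0.22310029  0.1864566 ] [-0.08540449  0.20661842  0.5102147 ]
n 1 rot/row [-0.002, 0.0002, 0.0003]
[0.002, 0.012, 0.397]
```

play_rows --claw '[0.6,0.6,0.6,0.6,0.6,0.6,1,1]' --delta_pos '[[0.001,0.008,0.1],[0,0,0.1],[0,0,0.09],[0,0,0.07],[0,0,0.035],[0,0,0],[0,0,0],[0,0,0]]' --delta_rot '[[-0.0015,0,0],[0,0,0],[0,0,0],[0,0,0],[0,0,0],[0,0,0],[0,0,0],[0,0,0]]' --squeeze 15

```text
time: 24.1
ee_pos: [0.4597, -0.2246, 0.109]
eef_rot: [0.796, 0.605, -0.0, 0.001]
ft_force: [-0.0, -0.3, -0.6]
width: 0.0253
grip_force: 0.0
```

play_rows --claw '[1,1,1,1,1,1,1,1]' --delta_pos '[[0,0,0],[0,0,0],[0,0,0],[0,0,0],[0,0,-0.03],[0,0,-0.05],[0,0,-0.1],[0,0,-0.1]]' --delta_rot '[[0,0,0],[0,0,0],[0,0,0],[0,0,0],[0,0,0],[0,0,0],[0,0,0],[0,0,0]]'

```text
time: 24.9
ee_pos: [0.459, -0.2243, 0.1652]
eef_rot: [0.796, 0.605, -0.001, -0.0]
ft_force: [-0.0, -0.6, -1.0]
width: 0.0089
grip_force: 15.0
```

play_rows --claw '[1,1,1,1,1,1]' --delta_pos '[[0,0,-0.17],[0,0,-0.17],[0,0,-0.17],[0,0,-0.165],[0,0,0],[0,0,0]]' --delta_rot '[[0,0,0],[0,0,0],[0,0,0],[0,0,0],[0,0,0],[0,0,0]]'

```text
time: 25.5
ee_pos: [0.4595, -0.2243, 0.3]
eef_rot: [0.796, 0.605, -0.0, 0.001]
ft_force: [0.5, -0.3, -2.5]
width: 0.009
grip_force: 15.0
```

Run:
```python
from h import *
s=r.read_state();print(s['ee_pos'],s['width'],s['grip_force'])
a=plan([*st(.04,.1)[:2],.285],RS())
```

```text
[ 0.4595024  -0.22432939  0.2999624 ] 0.008966392092949242 14.989843392104376
n 10 rot/row [-0.0111, 0.0009, -0.0049]
[0.229, -0.061, 0.007]
[0.23, -0.058, 0.006]
[0.23, -0.055, 0.004]
[0.231, -0.051, 0.003]
[0.232, -0.048, 0.002]
[0.233, -0.044, 0.001]
[0.233, -0.041, 0.0]
[0.234, -0.037, -0.0]
[0.235, -0.034, -0.001]
[0.235, -0.03, -0.001]
```

play_rows --claw '[1,1,1,1,1,1,1,1]' --delta_pos '[[0.114,-0.03,-0.097],[0.115,-0.03,-0.097],[0.23,-0.058,0.006],[0.23,-0.055,0.004],[0.231,-0.051,0.003],[0.232,-0.048,0.002],[0.233,-0.044,0.001],[0.233,-0.041,0]]' --delta_rot '[[-0.0055,0.0005,-0.0025],[-0.0056,0.0004,-0.0024],[-0.0111,0.0009,-0.0049],[-0.0111,0.0009,-0.0049],[-0.0111,0.0009,-0.0049],[-0.0111,0.0009,-0.0049],[-0.0111,0.0009,-0.0049],[-0.0111,0.0009,-0.0049]]'

```text
time: 26.3
ee_pos: [0.4607, 0.1088, 0.328]
eef_rot: [0.756, 0.643, 0.081, 0.091]
ft_force: [0.9, -0.4, 0.0]
width: 0.0092
grip_force: 15.0
```

play_rows --claw '[1,1,1,1,1,1]' --delta_pos '[[0.234,-0.037,0],[0.235,-0.034,-0.001],[0.235,-0.03,-0.001],[0,0,0],[0,0,0],[0,0,0]]' --delta_rot '[[-0.0111,0.0009,-0.0049],[-0.0111,0.0009,-0.0049],[-0.0111,0.0009,-0.0049],[0,0,0],[0,0,0],[0,0,0]]'

```text
time: 26.9
ee_pos: [0.4629, 0.248, 0.3238]
eef_rot: [0.736, 0.655, 0.115, 0.129]
ft_force: [-0.1, -0.0, -1.7]
width: 0.0088
grip_force: 15.0
```

Run:
```python
from h import *
s,c=shot('wrist','w7.png');print(s['ee_pos'],s['width'],s['ft_force'],s['time'])
plan(st(.04,.0055,c=.002),RS(),n=1)
i=cv2.imread('pics/w7.png')
for row in(80,130):
    print(row,[(x,int(i[row,x].sum())) for x in range(300,340)])
```

```text
[0.46291846 0.24796198 0.32377601] 0.008839372237846836 [-0.12431662 -0.03300771 -1.70474609] 26.9
n 1 rot/row [-0.0005, 0.0003, -0.0004]
[0.008, -0.138, 0.84]
80 [(300, 240), (301, 229), (302, 233), (303, 249), (304, 103), (305, 103), (306, 204), (307, 228), (308, 240), (309, 260), (310, 281), (311, 246), (312, 174), (313, 238), (314, 212), (315, 236), (316, 238), (317, 219), (318, 301), (319, 617), (320, 593), (321, 577), (322, 571), (323, 560), (324, 562), (325, 580), (326, 591), (327, 583), (328, 588), (329, 598), (330, 602), (331, 600), (332, 590), (333, 584), (334, 576), (335, 580), (336, 593), (337, 595), (338, 594), (339, 619)]
130 [(300, 247), (301, 235), (302, 226), (303, 239), (304, 211), (305, 106), (306, 106), (307, 260), (308, 239), (309, 242), (310, 239), (311, 257), (312, 121), (313, 238), (314, 247), (315, 243), (316, 235), (317, 215), (318, 295), (319, 614), (320, 580), (321, 581), (322, 584), (323, 582), (324, 584), (325, 588), (326, 588), (327, 572), (328, 571), (329, 576), (330, 582), (331, 580), (332, 599), (333, 602), (334, 583), (335, 570), (336, 574), (337, 578), (338, 586), (339, 588)]
```

play_rows --claw '[1,1,1,1,1,1,1,1]' --delta_pos '[[0.004,-0.069,0.1],[0.004,-0.069,0.13],[0,0,0.15],[0,0,0.15],[0,0,0.12],[0,0,0.08],[0,0,0],[0,0,0]]' --delta_rot '[[-0.0003,0,-0.0003],[0,0,0],[0,0,0],[0,0,0],[0,0,0],[0,0,0],[0,0,0],[0,0,0]]'

```text
time: 27.75
ee_pos: [0.487, 0.2475, 0.1782]
eef_rot: [0.735, 0.655, 0.115, 0.13]
ft_force: [-0.2, 0.0, -0.6]
width: 0.0091
grip_force: 15.0
```

Run:
```python
from h import *
s,c=shot('wrist','w8.png');print(s['ee_pos'],s['ft_force'],s['torque'])
plan(st(.04,.0055,c=.002),RS(),n=1)
i=cv2.imread('pics/w8.png')
for row in(20,60):
    print(row,[(x,int(i[row,x].sum())) for x in range(300,340)])
```

```text
[0.4870104  0.24754428 0.17823306] [-0.18640561  0.04957073 -0.62976811] [0.11940939 0.46144733 0.01552327]
n 1 rot/row [0.0004, -0.0002, 0.0003]
[-0.007, -0.003, 0.117]
20 [(300, 238), (301, 238), (302, 238), (303, 235), (304, 236), (305, 239), (306, 246), (307, 235), (308, 101), (309, 100), (310, 113), (311, 266), (312, 263), (313, 258), (314, 253), (315, 246), (316, 244), (317, 254), (318, 251), (319, 250), (320, 251), (321, 249), (322, 247), (323, 247), (324, 248), (325, 257), (326, 262), (327, 266), (328, 263), (329, 258), (330, 253), (331, 250), (332, 255), (333, 200), (334, 154), (335, 132), (336, 140), (337, 140), (338, 101), (339, 143)]
60 [(300, 242), (301, 242), (302, 238), (303, 241), (304, 238), (305, 240), (306, 241), (307, 256), (308, 133), (309, 105), (310, 94), (311, 242), (312, 268), (313, 262), (314, 253), (315, 246), (316, 250), (317, 249), (318, 247), (319, 249), (320, 251), (321, 250), (322, 249), (323, 246), (324, 255), (325, 267), (326, 269), (327, 266), (328, 266), (329, 259), (330, 252), (331, 250), (332, 249), (333, 252), (334, 250), (335, 145), (336, 127), (337, 134), (338, 80), (339, 204)]
```

play_rows --claw '[1,1,1,1,1,1,1,1]' --delta_pos '[[-0.004,-0.004,0.05],[0,0,0.045],[0,0,0.022],[0,0,0.008],[0,0,0.006],[0,0,0.004],[0,0,0],[0,0,0]]' --delta_rot '[[0,0,0],[0,0,0],[0,0,0],[0,0,0],[0,0,0],[0,0,0],[0,0,0],[0,0,0]]'

```text
time: 28.6
ee_pos: [0.4953, 0.2473, 0.1531]
eef_rot: [0.735, 0.656, 0.116, 0.13]
ft_force: [-4.2, 0.4, 5.7]
width: 0.0089
grip_force: 15.0
```

play_rows --claw '[1,1]' --delta_pos '[[0,0,0.003],[0,0,0]]' --delta_rot '[[0,0,0],[0,0,0]]'

```text
time: 28.8
ee_pos: [0.4956, 0.2478, 0.153]
eef_rot: [0.734, 0.656, 0.117, 0.13]
ft_force: [-6.2, 1.9, 9.8]
width: 0.0093
grip_force: 15.0
```

Touching; back off 0.8 mm and release.

play_rows --claw '[1,0.9,0.8,0.7,0.7,0.7,0.7]' --delta_pos '[[0,0,-0.005],[0,0,0],[0,0,0],[0,0,0],[0,0,0],[0,0,0],[0,0,0]]' --delta_rot '[[0,0,0],[0,0,0],[0,0,0],[0,0,0],[0,0,0],[0,0,0],[0,0,0]]'

```text
time: 29.5
ee_pos: [0.4951, 0.2464, 0.1527]
eef_rot: [0.735, 0.656, 0.116, 0.13]
ft_force: [-0.3, -0.6, 0.4]
width: 0.0255
grip_force: 0.0
```

play_rows --claw '[0.6,0.6,0.6,0.6,0.6,0.6]' --delta_pos '[[0,0,-0.05],[0,0,-0.08],[0,0,-0.15],[0,0,-0.2],[0,0,-0.2],[0,0,0]]' --delta_rot '[[0,0,0],[0,0,0],[0,0,0],[0,0,0],[0,0,0],[0,0,0]]'

```text
time: 30.1
ee_pos: [0.4489, 0.2545, 0.2865]
eef_rot: [0.734, 0.656, 0.12, 0.132]
ft_force: [-0.3, 0.8, 0.3]
width: 0.0347
grip_force: 0.0
```

Run:
```python
from h import *
s=r.read_state();print(s['ee_pos'],s['width'],s['ft_force'],s['time'])
a=plan([*fr(XR,YR,-.096,.001),.21],RK)
```

```text
[0.44893871 0.25452818 0.28654807] 0.03465051820616598 [-0.26166804  0.8117192   0.34429641] 30.1
n 10 rot/row [0.0114, -0.001, 0.005]
[-0.233, -0.006, 0.038]
[-0.233, -0.001, 0.039]
[-0.233, 0.004, 0.04]
[-0.233, 0.009, 0.04]
[-0.232, 0.015, 0.04]
[-0.232, 0.02, 0.04]
[-0.231, 0.025, 0.04]
[-0.231, 0.03, 0.04]
[-0.23, 0.035, 0.04]
[-0.23, 0.04, 0.039]
```

play_rows --claw '[0.6,0.6,0.6,0.6,0.6,0.6,0.6,0.6]' --delta_pos '[[-0.233,-0.006,0.038],[-0.233,-0.001,0.039],[-0.233,0.004,0.04],[-0.233,0.009,0.04],[-0.232,0.015,0.04],[-0.232,0.02,0.04],[-0.231,0.025,0.04],[-0.231,0.03,0.04]]' --delta_rot '[[0.0114,-0.001,0.005],[0.0114,-0.001,0.005],[0.0114,-0.001,0.005],[0.0114,-0.001,0.005],[0.0114,-0.001,0.005],[0.0114,-0.001,0.005],[0.0114,-0.001,0.005],[0.0114,-0.001,0.005]]'

```text
time: 30.9
ee_pos: [0.4182, -0.1217, 0.2204]
eef_rot: [0.787, 0.616, 0.02, 0.024]
ft_force: [1.1, 0.4, -0.3]
width: 0.0346
grip_force: 0.0
```

play_rows --claw '[0.6,0.6,0.6,0.6,0.6]' --delta_pos '[[-0.23,0.035,0.04],[-0.23,0.04,0.039],[0,0,0],[0,0,0],[0,0,0]]' --delta_rot '[[0.0114,-0.001,0.005],[0.0114,-0.001,0.005],[0,0,0],[0,0,0],[0,0,0]]'

```text
time: 31.4
ee_pos: [0.4115, -0.2121, 0.2055]
eef_rot: [0.796, 0.605, -0.004, -0.002]
ft_force: [0.5, -0.3, 0.5]
width: 0.0349
grip_force: 0.0
```

Run:
```python
from h import *
s=r.read_state();print(s['ee_pos'],s['ft_force'])
plan([*fr(XR,YR,-.096,.001),.1075],RK,n=1)
```

```text
[ 0.41148302 -0.2120603   0.20547861] [ 0.51938933 -0.32095689  0.47991861]
n 1 rot/row [-0.0027, 0.0013, -0.0004]
[0.012, 0.01, 0.49]
```

play_rows --claw '[0.6,0.6,0.6,0.6,0.6,0.6,1,1]' --delta_pos '[[0.009,0.008,0.12],[0,0,0.12],[0,0,0.12],[0,0,0.085],[0,0,0.04],[0,0,0],[0,0,0],[0,0,0]]' --delta_rot '[[-0.0022,0.001,-0.0003],[0,0,0],[0,0,0],[0,0,0],[0,0,0],[0,0,0],[0,0,0],[0,0,0]]' --squeeze 15

```text
time: 32.2
ee_pos: [0.4135, -0.2121, 0.1094]
eef_rot: [0.796, 0.605, -0.001, 0.0]
ft_force: [-0.2, 0.4, 0.5]
width: 0.0255
grip_force: 0.0
```

play_rows --claw '[1,1,1,1,1,1,1,1]' --delta_pos '[[0,0,0],[0,0,0],[0,0,0],[0,0,0],[0,0,-0.03],[0,0,-0.05],[0,0,-0.1],[0,0,-0.1]]' --delta_rot '[[0,0,0],[0,0,0],[0,0,0],[0,0,0],[0,0,0],[0,0,0],[0,0,0],[0,0,0]]'

```text
time: 33.0
ee_pos: [0.4127, -0.2118, 0.1654]
eef_rot: [0.796, 0.605, -0.001, -0.001]
ft_force: [0.3, -0.3, -1.0]
width: 0.009
grip_force: 15.0
```

play_rows --claw '[1,1,1,1,1,1]' --delta_pos '[[0,0,-0.2],[0,0,-0.22],[0,0,-0.22],[0,0,-0.16],[0,0,0],[0,0,0]]' --delta_rot '[[0,0,0],[0,0,0],[0,0,0],[0,0,0],[0,0,0],[0,0,0]]'

```text
time: 33.6
ee_pos: [0.4134, -0.2118, 0.325]
eef_rot: [0.796, 0.605, -0.001, 0.0]
ft_force: [0.4, -0.6, -2.2]
width: 0.0092
grip_force: 15.0
```

Run:
```python
from h import *
s=r.read_state();print(s['ee_pos'],s['width'],s['grip_force'])
a=plan([*st(.12,.1)[:2],.325],RS())
```

```text
[ 0.41337207 -0.21181185  0.32496178] 0.009170444999762321 14.994184059323743
n 12 rot/row [-0.0093, 0.0008, -0.0041]
[0.224, -0.037, -0.0]
[0.224, -0.034, -0.001]
[0.224, -0.031, -0.001]
[0.225, -0.028, -0.002]
[0.225, -0.025, -0.002]
[0.225, -0.022, -0.002]
[0.226, -0.019, -0.002]
[0.226, -0.016, -0.002]
[0.226, -0.013, -0.002]
[0.226, -0.01, -0.002]
[0.226, -0.007, -0.001]
[0.227, -0.004, -0.001]
```

play_rows --claw '[1,1,1,1,1,1,1,1]' --delta_pos '[[0.112,-0.019,0],[0.112,-0.018,0],[0.224,-0.034,-0.001],[0.224,-0.031,-0.001],[0.225,-0.028,-0.002],[0.225,-0.025,-0.002],[0.225,-0.022,-0.002],[0.226,-0.019,-0.002]]' --delta_rot '[[-0.0046,0.0004,-0.002],[-0.0047,0.0004,-0.0021],[-0.0093,0.0008,-0.0041],[-0.0093,0.0008,-0.0041],[-0.0093,0.0008,-0.0041],[-0.0093,0.0008,-0.0041],[-0.0093,0.0008,-0.0041],[-0.0093,0.0008,-0.0041]]'

```text
time: 34.4
ee_pos: [0.4468, 0.1051, 0.3233]
eef_rot: [0.764, 0.637, 0.067, 0.076]
ft_force: [1.8, -0.4, -1.9]
width: 0.0093
grip_force: 15.0
```

play_rows --claw '[1,1,1,1,1,1,1,1]' --delta_pos '[[0.226,-0.016,-0.002],[0.226,-0.013,-0.002],[0.226,-0.01,-0.002],[0.226,-0.007,-0.001],[0.227,-0.004,-0.001],[0,0,0],[0,0,0],[0,0,0]]' --delta_rot '[[-0.0093,0.0008,-0.0041],[-0.0093,0.0008,-0.0041],[-0.0093,0.0008,-0.0041],[-0.0093,0.0008,-0.0041],[-0.0093,0.0008,-0.0041],[0,0,0],[0,0,0],[0,0,0]]'

```text
time: 35.2
ee_pos: [0.4726, 0.3272, 0.3242]
eef_rot: [0.736, 0.655, 0.115, 0.129]
ft_force: [0.2, -0.0, -0.7]
width: 0.0086
grip_force: 15.0
```

Run:
```python
from h import *
s=r.read_state();print(s['ee_pos'],s['width'],s['ft_force'],s['time'])
plan(st(.12,.03,c=.002),RS(),n=1)
```

```text
[0.47255946 0.32722789 0.32423724] 0.008649105392298278 [ 0.24978105 -0.02410967 -0.69740836] 35.2
n 1 rot/row [-0.0002, 0.0001, -0.0004]
[0.008, -0.14, 0.718]
```

play_rows --claw '[1,1,1,1,1,1,1,1]' --delta_pos '[[0.004,-0.07,0.1],[0.004,-0.07,0.13],[0,0,0.15],[0,0,0.15],[0,0,0.12],[0,0,0.07],[0,0,0],[0,0,0]]' --delta_rot '[[-0.0002,0,-0.0003],[0,0,0],[0,0,0],[0,0,0],[0,0,0],[0,0,0],[0,0,0],[0,0,0]]'

```text
time: 36.0
ee_pos: [0.4958, 0.3276, 0.1812]
eef_rot: [0.735, 0.655, 0.117, 0.13]
ft_force: [0.3, 0.0, -1.2]
width: 0.0089
grip_force: 15.0
```

Run:
```python
from h import *
s,c=shot('wrist','w9.png');print(s['ee_pos'],s['ft_force'],s['torque'])
plan(st(.12,.0055,c=.002),RS(),n=1)
i=cv2.imread('pics/w9.png')
for row in(120,150,180):
    print(row,[(x,int(i[row,x].sum())) for x in range(300,340)])
```

```text
[0.49579407 0.32763119 0.18122393] [ 0.25452154  0.02062468 -1.15890143] [ 0.05635933  0.50695632 -0.03680229]
n 1 rot/row [0.0008, -0.0008, 0.0]
[-0.01, -0.005, 0.131]
120 [(300, 542), (301, 561), (302, 581), (303, 592), (304, 586), (305, 583), (306, 576), (307, 570), (308, 567), (309, 565), (310, 564), (311, 560), (312, 561), (313, 567), (314, 572), (315, 580), (316, 583), (317, 590), (318, 577), (319, 576), (320, 569), (321, 576), (322, 573), (323, 570), (324, 569), (325, 571), (326, 576), (327, 574), (328, 573), (329, 575), (330, 567), (331, 563), (332, 561), (333, 554), (334, 562), (335, 565), (336, 574), (337, 575), (338, 576), (339, 571)]
150 [(300, 223), (301, 223), (302, 221), (303, 226), (304, 221), (305, 223), (306, 226), (307, 218), (308, 94), (309, 92), (310, 146), (311, 256), (312, 245), (313, 235), (314, 231), (315, 226), (316, 234), (317, 230), (318, 234), (319, 232), (320, 231), (321, 224), (322, 228), (323, 241), (324, 239), (325, 242), (326, 242), (327, 239), (328, 238), (329, 231), (330, 237), (331, 162), (332, 140), (333, 125), (334, 133), (335, 115), (336, 84), (337, 225), (338, 237), (339, 233)]
180 [(300, 194), (301, 190), (302, 190), (303, 198), (304, 194), (305, 190), (306, 201), (307, 210), (308, 96), (309, 85), (310, 101), (311, 224), (312, 216), (313, 202), (314, 203), (315, 198), (316, 196), (317, 196), (318, 200), (319, 201), (320, 205), (321, 196), (322, 201), (323, 204), (324, 210), (325, 215), (326, 214), (327, 208), (328, 198), (329, 191), (330, 201), (331, 213), (332, 113), (333, 125), (334, 122), (335, 89), (336, 149), (337, 213), (338, 198), (339, 205)]
```

play_rows --claw '[1,1,1,1,1,1,1,1]' --delta_pos '[[-0.004,-0.006,0.055],[0,0,0.05],[0,0,0.024],[0,0,0.008],[0,0,0.005],[0,0,0.003],[0,0,0],[0,0,0]]' --delta_rot '[[0,0,0],[0,0,0],[0,0,0],[0,0,0],[0,0,0],[0,0,0],[0,0,0],[0,0,0]]'

```text
time: 36.85
ee_pos: [0.5041, 0.3271, 0.1534]
eef_rot: [0.735, 0.656, 0.117, 0.129]
ft_force: [-3.5, 1.0, 5.9]
width: 0.0087
grip_force: 15.0
```

Run:
```python
from h import *
s=r.read_state();print(s['ee_pos'],s['ft_force'])
plan(st(.12,.001,c=.002),RS(),n=1)
```

```text
[0.50407165 0.32709389 0.15336642] [-3.53559585  1.03563374  5.85607767]
n 1 rot/row [0.0005, -0.001, 0.0003]
[-0.01, 0.005, 0.007]
```

Contact. Release, retreat and look.

play_rows --claw '[1,0.9,0.8,0.7,0.7,0.7,0.7]' --delta_pos '[[0,0,-0.003],[0,0,0],[0,0,0],[0,0,0],[0,0,0],[0,0,0],[0,0,0]]' --delta_rot '[[0,0,0],[0,0,0],[0,0,0],[0,0,0],[0,0,0],[0,0,0],[0,0,0]]'

```text
time: 37.55
ee_pos: [0.5041, 0.3258, 0.153]
eef_rot: [0.735, 0.655, 0.116, 0.13]
ft_force: [0.3, -0.5, -0.6]
width: 0.026
grip_force: 0.0
```

play_rows --claw '[0.6,0.6,0.6,0.6,0.6,0.6]' --delta_pos '[[0,0,-0.05],[0,0,-0.08],[0,0,-0.15],[0,0,-0.2],[0,0,-0.22],[0,0,0]]' --delta_rot '[[0,0,0],[0,0,0],[0,0,0],[0,0,0],[0,0,0],[0,0,0]]'

```text
time: 38.15
ee_pos: [0.4555, 0.3348, 0.291]
eef_rot: [0.734, 0.656, 0.121, 0.13]
ft_force: [1.4, 0.6, 0.9]
width: 0.035
grip_force: 0.0
```

Run:
```python
from h import *
shot('scene','s10.png');s,c=shot('top','t10.png');print(s['ee_pos'],s['time'],s['joint_positions'])
a=cv2.imread('pics/s10.png')[80:300,140:440];b=cv2.imread('pics/t10.png')[170:370,90:460]
cv2.imwrite('pics/c10.png',np.vstack([cv2.resize(a,(480,352)),cv2.resize(b,(480,248))][:1]))
cv2.imwrite('pics/c10.png',np.hstack([cv2.resize(a,(420,308)),cv2.resize(b,(380,308))]))
```

```text
[0.4561307  0.33302933 0.28809741] 38.2 [ 0.17946727  0.07184149 -1.10071247  1.71543599  0.38836751  1.22405578
 -1.12999046]
```

View pics/c10.png

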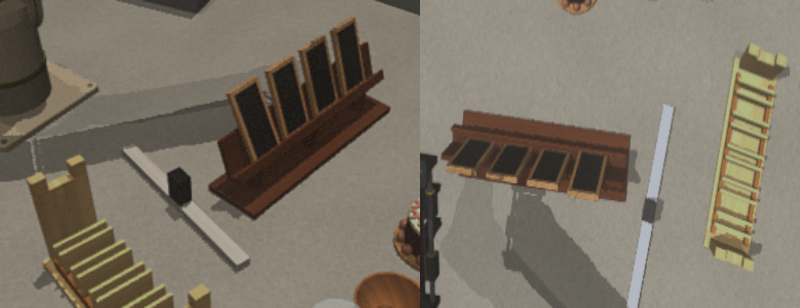

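Run:
```python
from h import *
np.set_printoptions(precision=4,suppress=True)
for f in('t2.png','t10.png'):
    i=load(f)[1]['pixels'].astype(int)
    m=(i[:,:,2]>i[:,:,0]+8)&(i.sum(2)>420)
    m[:225]=0;m[:,:285]=0;m[:,365:]=0;m[385:]=0
    ys,xs=np.nonzero(m);pts=np.c_[xs,ys].astype(float)
    rect=cv2.minAreaRect(pts.astype(np.float32));box=cv2.boxPoints(rect)
    # ends: 
    p=onz(f,box,.016)[:,:2];d=sorted([(np.hypot(*(p[a]-p[b])),a,b) for a in range(4) for b in range(a)])
    c=p.mean(0);l=[v for v in d if .2<v[0]][0];e=p[l[1]]-p[l[2]]; e*=np.sign(e[0])
    print(f,rect,c,np.arctan2(e[1],e[0]),[round(v[0],3) for v in d])
    print(onz(f,[(312,306.4)],.066))
```

```text
t2.png ((333.642822265625, 303.9491882324219), (9.89458179473877, 140.5889434814453), 15.292986869812012) [ 0.4414 -0.0792] -0.2865114352348354 [np.float64(0.022), np.float64(0.022), np.float64(0.316), np.float64(0.316), np.float64(0.316), np.float64(0.316)]
[[ 0.4376 -0.0318  0.066 ]]
t10.png ((313.60211181640625, 304.8397216796875), (9.90664291381836, 137.25379943847656), 15.395549774169922) [ 0.4401 -0.0339] -0.28603043096746394 [np.float64(0.022), np.float64(0.023), np.float64(0.308), np.float64(0.308), np.float64(0.309), np.float64(0.309)]
[[ 0.4376 -0.0318  0.066 ]]
```

Run:
```python
from h import *
a=plan([.4395,-.034,.25],down(-.285+np.pi/2))
```

```text
n 8 rot/row [0.014, -0.0013, 0.0067]
[-0.228, 0.007, 0.026]
[-0.228, 0.013, 0.027]
[-0.228, 0.019, 0.027]
[-0.227, 0.025, 0.027]
[-0.226, 0.031, 0.026]
[-0.225, 0.037, 0.026]
[-0.225, 0.043, 0.025]
[-0.223, 0.048, 0.024]
```

play_rows --claw '[0.4,0.4,0.4,0.4,0.4,0.4,0.4,0.4]' --delta_pos '[[-0.228,0.007,0.026],[-0.228,0.013,0.027],[-0.228,0.019,0.027],[-0.227,0.025,0.027],[-0.226,0.031,0.026],[-0.225,0.037,0.026],[-0.225,0.043,0.025],[-0.223,0.048,0.024]]' --delta_rot '[[0.014,-0.0013,0.0067],[0.014,-0.0013,0.0067],[0.014,-0.0013,0.0067],[0.014,-0.0013,0.0067],[0.014,-0.0013,0.0067],[0.014,-0.0013,0.0067],[0.014,-0.0013,0.0067],[0.014,-0.0013,0.0067]]'

```text
time: 39.05
ee_pos: [0.4384, -0.0365, 0.2474]
eef_rot: [0.801, 0.599, -0.003, -0.002]
ft_force: [1.0, -0.2, 1.1]
width: 0.0519
grip_force: 0.0
```

play_rows --claw '[0.4,0.4,0.4,0.4]' --delta_pos '[[0,0,0],[0,0,0],[0,0,0],[0,0,0]]' --delta_rot '[[0,0,0],[0,0,0],[0,0,0],[0,0,0]]'

```text
time: 39.45
ee_pos: [0.4394, -0.0331, 0.2486]
eef_rot: [0.8, 0.6, -0.002, -0.001]
ft_force: [-0.3, 0.2, -0.4]
width: 0.0524
grip_force: 0.0
```

Run:
```python
from h import *
s,c=shot('wrist','w11.png');print(s['ee_pos'],R.from_quat(s['eef_rot']).as_euler('zyx'),s['time'],s['width'])
P=[[*fr(np.array([.4395,-.034]),-.285,a*.015,b*.012),z] for z in(.066,.016) for a,b in((1,1),(1,-1),(-1,-1),(-1,1))]
P+=[[*fr(np.array([.4395,-.034]),-.285,a*.16,b*.012),.016] for a,b in((1,1),(1,-1),(-1,-1),(-1,1))]
print(np.round(proj('w11.png',np.array(P)),1).tolist())
```

```text
[ 0.43935309 -0.03309927  0.24857495] [-1.2878838  -0.00317758  3.14051553] 39.45 0.05238182197156159
[[339.2, 200.7], [338.8, 227.1], [305.5, 227.0], [305.3, 200.7], [337.2, 192.2], [336.9, 215.6], [307.6, 215.5], [307.4, 192.2], [481.8, 192.3], [479.2, 215.7], [165.4, 215.2], [162.9, 191.8]]
```

View pics/w11.png

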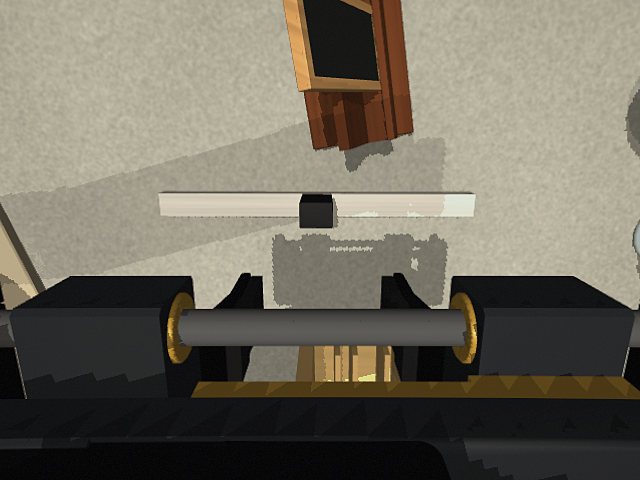

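Run:
```python
from h import *
p=fr(np.array([.4395,-.034]),-.285,-.0052,-.0005);print(p)
plan([*p,.032],down(-.285+np.pi/2),n=1)
```

```text
[ 0.43436918 -0.03301781]
n 1 rot/row [-0.0008, 0.0006, 0.0006]
[-0.004, -0.022, 1.084]
```

play_rows --claw '[0.4,0.4,0.4,0.4,0.4,0.4,0.4,0.4]' --delta_pos '[[-0.002,-0.011,0.12],[-0.002,-0.011,0.2],[0,0,0.2],[0,0,0.2],[0,0,0.17],[0,0,0.12],[0,0,0.05],[0,0,0]]' --delta_rot '[[-0.0008,0.0006,0.0005],[0,0,0],[0,0,0],[0,0,0],[0,0,0],[0,0,0],[0,0,0],[0,0,0]]'

```text
time: 40.3
ee_pos: [0.4343, -0.0332, 0.0361]
eef_rot: [0.801, 0.599, -0.0, -0.001]
ft_force: [-0.6, 0.2, -0.2]
width: 0.0522
grip_force: 0.0
```

Run:
```python
from h import *
s=r.read_state();print(s['ee_pos'],s['ft_force'])
plan([.4344,-.033,.032],down(-.285+np.pi/2),n=1)
```

```text
[ 0.43430386 -0.03322643  0.03612463] [-0.64555993  0.20576706 -0.19656151]
n 1 rot/row [-0.0006, -0.0001, -0.0002]
[0.001, 0.0, 0.021]
```

play_rows --claw '[0.4,0.4,1,1,1,1,1,1]' --delta_pos '[[0.001,0,0.02],[0,0,0],[0,0,0],[0,0,0],[0,0,0],[0,0,0],[0,0,0],[0,0,0]]' --delta_rot '[[-0.0004,0,0],[0,0,0],[0,0,0],[0,0,0],[0,0,0],[0,0,0],[0,0,0],[0,0,0]]' --squeeze 30

```text
time: 41.1
ee_pos: [0.435, -0.0337, 0.0329]
eef_rot: [0.801, 0.599, 0.0, 0.0]
ft_force: [-2.8, 0.4, 4.8]
width: 0.0299
grip_force: 30.0
```

Run:
```python
from h import *
s=r.read_state();print(s['ee_pos'],s['ft_force'],s['width'],s['grip_force'])
p=s['ee_pos'].copy();p[2]=.27
# bar underside at tcp z - s.z ; target: rack notch, bar centre in x_r -0.002
a=plan([*fr(XR,YR,0,.001),.27],RK,start=(p,R.from_quat(s['eef_rot'])))
```

```text
[ 0.43499179 -0.03367055  0.03292929] [-2.81235239  0.44716318  4.84989176] 0.029889722797865163 30.00000790692866
n 5 rot/row [0.0001, 0.0, -0.0011]
[-0.174, 0.125, 0.0]
[-0.174, 0.125, 0.0]
[-0.175, 0.124, 0.0]
[-0.175, 0.123, 0.0]
[-0.176, 0.123, 0.0]
```

play_rows --claw '[1,1,1,1,1,1,1,1]' --delta_pos '[[0,0,-0.05],[0,0,-0.135],[0,0,-0.2],[0,0,-0.2],[0,0,-0.2],[0,0,-0.2],[0,0,-0.15],[0,0,-0.05]]' --delta_rot '[[0,0,0],[0,0,0],[0,0,0],[0,0,0],[0,0,0],[0,0,0],[0,0,0],[0,0,0]]'

```text
time: 41.9
ee_pos: [0.4357, -0.0334, 0.2732]
eef_rot: [0.801, 0.599, 0.002, 0.002]
ft_force: [0.7, 0.2, -1.6]
width: 0.0299
grip_force: 30.0
```

play_rows --claw '[1,1,1,1,1,1,1,1]' --delta_pos '[[-0.087,0.063,0],[-0.174,0.125,0],[-0.175,0.124,0],[-0.175,0.123,0],[-0.175,0.123,0],[-0.088,0.061,0],[0,0,0],[0,0,0]]' --delta_rot '[[0,0,-0.0005],[0,0,-0.0011],[0,0,-0.0011],[0,0,-0.0011],[0,0,-0.0011],[0,0,-0.0006],[0,0,0],[0,0,0]]'

```text
time: 42.7
ee_pos: [0.5051, -0.2351, 0.2688]
eef_rot: [0.796, 0.606, 0.0, -0.001]
ft_force: [0.9, 1.2, -1.3]
width: 0.0297
grip_force: 30.0
```

Run:
```python
from h import *
np.set_printoptions(precision=4,suppress=True)
s,c=shot('wrist','w12.png');print(s['ee_pos'],s['width'],s['grip_force'],s['time'])
plan([*fr(XR,YR,0,.001),.2],RK,n=1)
i=cv2.imread('pics/w12.png');cv2.imwrite('pics/c12.png',i[120:290,60:580])
t=s['ee_pos'][2]-.0329
Q=lambda c,z,hx,hy:np.round(proj('w12.png',np.array([[*fr(c,YR,a*hx,b*hy),z] for a,b in((1,1),(1,-1),(-1,-1),(-1,1))])),1).tolist()
print('bar',Q(s['ee_pos'][:2],t+.016,.16,.012));print('notch',Q(XR,.167,.136,.018))
```

```text
[ 0.5051 -0.2351  0.2688] 0.029741856377297687 29.999558106064796 42.7
n 1 rot/row [-0.0, -0.0003, 0.0006]
[-0.007, 0.005, 0.346]
bar [[661.2, 258.9], [650.3, 305.9], [-7.9, 305.8], [-18.8, 258.8]]
notch [[522.7, 213.8], [515.9, 264.1], [129.2, 264.1], [122.5, 213.9]]
```

View pics/c12.png

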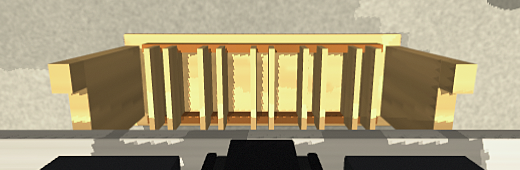

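play_rows --claw '[1,1,1,1,1,1,1]' --delta_pos '[[-0.006,0.004,0.08],[0,0,0.1],[0,0,0.1],[0,0,0.08],[0,0,0.04],[0,0,0],[0,0,0]]' --delta_rot '[[0,0,0.0005],[0,0,0],[0,0,0],[0,0,0],[0,0,0],[0,0,0],[0,0,0]]'

```text
time: 43.45
ee_pos: [0.5063, -0.2368, 0.1907]
eef_rot: [0.796, 0.605, 0.001, 0.001]
ft_force: [0.3, -0.8, -1.3]
width: 0.0297
grip_force: 30.0
```

play_rows --claw '[1,1,1,1]' --delta_pos '[[0,0,0.02],[0,0,0.015],[0,0,0.01],[0,0,0]]' --delta_rot '[[0,0,0],[0,0,0],[0,0,0],[0,0,0]]'

```text
time: 43.85
ee_pos: [0.5058, -0.2371, 0.1805]
eef_rot: [0.796, 0.605, 0.0, 0.0]
ft_force: [0.5, -0.4, -1.5]
width: 0.0302
grip_force: 30.0
```

Run:
```python
from h import *
s=r.read_state();print(s['ee_pos'],s['ft_force'],s['torque'])
plan([*fr(XR,YR,0,.001),.178],RK,n=1)
```

```text
[ 0.50581313 -0.23709516  0.18050749] [ 0.45160596 -0.43829696 -1.54535262] [-0.00761073 -0.07024737  0.01502507]
n 1 rot/row [0.0002, -0.0001, -0.0003]
[0.005, -0.002, 0.013]
```

play_rows --claw '[1,1,1,1,1]' --delta_pos '[[0.004,0,0.005],[0,0,0.004],[0,0,0.003],[0,0,0],[0,0,0]]' --delta_rot '[[0,0,0],[0,0,0],[0,0,0],[0,0,0],[0,0,0]]'

```text
time: 44.35
ee_pos: [0.5062, -0.2364, 0.1784]
eef_rot: [0.796, 0.605, 0.0, 0.0]
ft_force: [0.4, -0.3, -0.7]
width: 0.0299
grip_force: 30.0
```

play_rows --claw '[1,1]' --delta_pos '[[0,0,0.003],[0,0,0]]' --delta_rot '[[0,0,0],[0,0,0]]'

```text
time: 44.55
ee_pos: [0.5063, -0.2364, 0.178]
eef_rot: [0.796, 0.605, 0.0, 0.0]
ft_force: [-0.3, 0.4, 0.1]
width: 0.0297
grip_force: 30.0
```

play_rows --claw '[1,1,1]' --delta_pos '[[0,0,0.003],[0,0,0.003],[0,0,0]]' --delta_rot '[[0,0,0],[0,0,0],[0,0,0]]'

```text
time: 44.85
ee_pos: [0.5063, -0.2365, 0.1779]
eef_rot: [0.796, 0.605, 0.0, 0.001]
ft_force: [-5.0, 2.5, 10.8]
width: 0.0299
grip_force: 30.0
```

Seated. Release and retreat.

play_rows --claw '[1,0.8,0.5,0.4,0.4,0.4]' --delta_pos '[[0,0,-0.004],[0,0,0],[0,0,0],[0,0,0],[0,0,0],[0,0,0]]' --delta_rot '[[0,0,0],[0,0,0],[0,0,0],[0,0,0],[0,0,0],[0,0,0]]'

```text
time: 45.45
ee_pos: [0.5062, -0.2363, 0.1772]
eef_rot: [0.796, 0.605, 0.0, 0.0]
ft_force: [-0.7, 0.2, 0.2]
width: 0.0498
grip_force: 0.0
```

play_rows --claw '[0.4,0.4,0.4,0.4,0.4,0.4,0.4,0.4]' --delta_pos '[[0,0,-0.05],[0,0,-0.1],[0,0,-0.2],[0,0,-0.24],[-0.2,0,-0.1],[-0.22,0,0],[-0.22,0,0],[-0.2,0,0]]' --delta_rot '[[0,0,0],[0,0,0],[0,0,0],[0,0,0],[0,0,0],[0,0,0],[0,0,0],[0,0,0]]'

```text
time: 46.25
ee_pos: [0.4602, -0.4003, 0.3164]
eef_rot: [0.796, 0.605, 0.0, 0.001]
ft_force: [1.1, 0.0, 0.7]
width: 0.0522
grip_force: 0.0
```

Run:
```python
from h import *
shot('scene','s13.png');s,c=shot('top','t13.png');print(s['ee_pos'],s['time'])
a=cv2.imread('pics/s13.png')[80:400,140:480];b=cv2.imread('pics/t13.png')[110:370,90:510]
cv2.imwrite('pics/c13.png',np.hstack([cv2.resize(a,(340,320)),cv2.resize(b,(460,320))]))
```

```text
[ 0.45619146 -0.40742954  0.31535308] 46.3
```

View pics/c13.png

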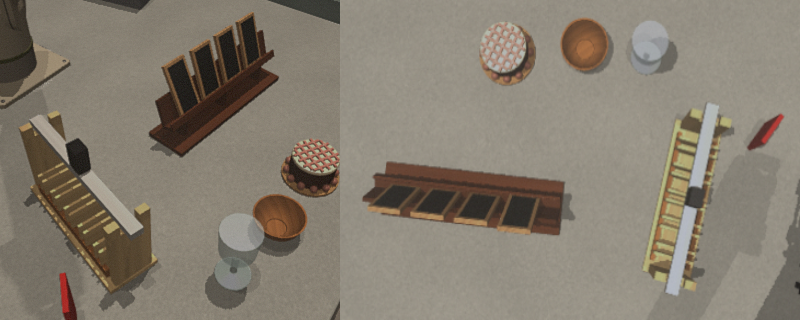

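The final picture shows four slates leaning side by side on the stand and the keeper in both notches, handle up. The cake, goblet, bowl and red look-alike are where they were, so I'm handing the job in.

```bash
python3 -c "
from bench import r
print(r.close_job())"
```

```text
the job is handed in; nothing more can be done
None
```

The job is handed in: all four slates found in the rack are leaning side by side on the stand, the keeper bar is back in its notches handle up, and the cake, goblet, bowl and red look-alike were left alone; it took 46 s of the 210 s.

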